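# Load the sample cup and index its carriage to the reader

### The arm

A 6-joint arm with a two-finger parallel gripper is mounted at the origin on a cart in front of the work surface, level with it; the furniture and walls round the work are solid. World frame = base frame: x ahead of the robot, y to its left, z up, the work surface at z = 0. Lengths are in m, angles in rad, forces in N, time in s.
With the tool pointing down it reaches from about 0.375 to 0.75 m from the base axis. Payload 9 kg.
Tool frame: the origin (TCP) lies midway between the tips of the shut fingers; the grasp point (between the pads) lies 19 mm behind it (r.grip_depth is the distance from the TCP to the grasp point, in m); z points along the fingers, y is the direction in which the jaws open and shut (so a half turn about z gives the same grasp; the last joint's range is limited). The gripper opens to 85 mm and grips with 20 to 120 N. Pads are 22 mm wide; open, the fingers measure 114 mm over their backs; the gripper's body (76 mm by 85 mm) begins 54 mm behind the grasp point. The pads swing forward as they close: fully open they stand 13 mm farther back than shut.
Start: joints at [1.027, 0.104, 0.097, 1.564, 0, 1.353], TCP at [0.192, 0.568, 0.197] pointing down, gripper open.
Joint ranges: [-2.99, 2.99], [-0.84, 1.86], [-1.1, 1.16], [-1.84, 2.11], [-1.51, 1.56], [-3.14, 3.14]. Speed limits (rad/s): [2.22, 2.22, 2.57, 3.14, 3.14, 3.14].

### API

Orientations are given as a unit quaternion [x, y, z, w].
In Python, from cell import telemetry, optics, workorder, r gives the robot as it stands.
- The arm moves only by the tool apply_moves, never from a script. Its argument "commands" is text: rows parted by semicolons, each of 7 numbers parted by spaces: the finger opening in mm, from 0 to 85.4, then the shift along the tool's x, y, z in mm, then the turn, a rotation vector about the tool's x, y, z in degrees. In form: claw tx ty tz ax ay az; .... A call has 1 to 5 rows; each row is the pose to reach, as a shift and turn from the pose measured when the call began, along the tool's axes at that moment; what a row does not reach only later rows make up. A row lasts 1/12 s, in which the tool goes at most 41.7 mm and 7.16 degrees, less where a joint would pass 70% of its speed; a pose out of reach is approached as far as the arm can. A call with a gripper value outside its range is refused whole. The fingers move at their own pace and stop on an object; "newtons" is the grip in N (left out, the last holds). Time passes only in rows, so rows that repeat a pose let the fingers close. It gives the time, the measured TCP pose, the force and the opening at its end, in the units of the state.
- telemetry.read_state(): the state, without advancing time (a new reading comes with each control period).
- optics.camera(name): name is "scene" or "top" or "wrist"; returns the picture (480x640x3 uint8, blue, green, red); there is no depth.
- optics.get_calibration(name): a dict with "mtx" (3x3 intrinsics, pixels), "rvec" (rotation vector, rad) and "tvec" (3), from world to camera coordinates, as OpenCV has them; the wrist camera has in their place "T_tool_cam" (4x4, takes a point from camera to tool coordinates, whose origin is the TCP and whose axes are the flange's). Camera axes: x right, y down, z forward; pixel columns grow to the right and rows downward; lengths in m; the calibration is good to about 2 mm. A picture is of the moment at which its call begins: read the wrist's pose just before it. get_calibration takes no time and is no camera call.
- workorder.sign_off(): hands the job in, once; it reports no verdict.
The state is a dict: "clock": time; "joints": joint angles; "dq": joint speeds; "joint_torque": joint torques, N m; "tcp_pos": TCP position; "eef_rot": TCP orientation; "ft_force": force on the tool from outside, world axes, zero at the start; "moment": the same for the moment, N m; "opening": finger opening in m.
Only numpy, scipy, OpenCV 4.12 (cv2) and the standard library are available. Lean on these libraries where they do the work, as an engineer would, in place of code of your own. Each camera call takes 0.05 s, during which the arm holds its last target.

### The job

Put the lidded metal sample cup upright into the round holder of the parked rail carriage, working it down with a to-and-fro twist until it is fully home, and stand the rubber bung that blocks the rail on the bench. Then hold the carriage's spring-loaded release bar up, slide the carriage until the cup stands squarely in front of the lens of the reader head, and let the bar drop so that it locks in the nearest notch there. Leave the bottles and the small bung beside the cup standing where they are.

Things in the scene. Friction and masses are not known exactly. Their poses are not given: they have to be found in the camera images.
- sample_cup: Plain round metal cup with closed flat lid, diameter 40 mm, 85 mm tall, 100 to 210 g, standing among small bottles; the lowest 10 mm taper to 34 mm. Origin: centre of its underside, z up its axis. Home in the holder, 55 mm of it stand out above the holder: grip it over 50 mm up to keep the fingers clear. Behind it a 200 mm tall instrument begins at world x = 0.64.
- cup_seat (a point): Centre of the holder's inner floor (42 mm above the bench), where the cup's underside rests when home; axes as the rail's. The socket is 30 mm deep, bore 46 mm, outside 60 mm. Four sprung pads 16 mm above the floor grip the cup: lowered, it first stops on them, about 11 mm too high; pushing it straight down takes 15 to 25 N, with a to-and-fro twist of 0.4 rad less.
- carriage (a joint): Carriage position on the rail in m, 0 to 0.230, growing towards the rail's -y (robot's right). It starts in the long parking bay, 0 to 0.03. Notches at 0.062, 0.094, 0.126, 0.158, 0.190, 0.222. With the bar down it is locked in a notch with 1.5 mm play, or confined to the bay. Sliding friction about 1.5 N with the bar up.
- release_bar (a joint): Height of the release bar above its lowest (locked) position in m, 0 to 0.022 (upper stop). Its tooth clears the rail's teeth above 0.0165; a spring pulls it down with 5 to 9 N. Let go, it falls and slides off the round top of a rail tooth into the nearest notch, shifting the carriage a little.
- bar_grip (a point): Middle of the release bar: level round steel bar, diameter 12 mm, 62 mm long, across the rail (along its x) on the robot's side of the carriage, 86 mm above the bench when down, between two upright rods 46 mm apart; 34 mm free under it; 65 mm from the cup's axis. Pinch it from above, fingers closing along the rail (y). Axes as the rail's.
- rail: Fixed rail with toothed rack, 350 mm long (y), 136 mm deep (x); origin under its centre, x away from the robot. The bar's middle and the cup holder lie at y = 0.115 - (carriage position) in this frame; +y is the parking end. Top of the carriage plate 40 mm, of the holder 72 mm above the bench.
- reader: Fixed post behind the rail with the reader head, a black box with a round lens barrel looking at the rail (-x of its frame) 105 mm above the bench, top at 123 mm. Origin: centre of its foot. It stands within 3 mm of abreast of notch 0.094, 0.158 or 0.222. The cup is before the lens when it has the same y in this frame.
- post_1: Bare post, 86 mm high, with a foot 36 mm square, no head, behind the rail at another of the three places. Origin: centre of its foot.
- post_2: Bare post as post_1, at the remaining place.
- bottle_1: Small plastic bottle with blue cap, diameter 36 mm, 78 mm tall, a bystander. Origin: centre of its underside.
- bottle_2: Small plastic bottle with red cap, diameter 36 mm, 78 mm tall, a bystander. Origin: centre of its underside.
- bottle_3: Smaller tan bottle with white cap, diameter 30 mm, 57 mm tall, a bystander. Origin: centre of its underside.
- bung_1: Rubber bung, diameter 35 mm, 30 mm tall, 30 g, standing on the rail's base (12 mm above the bench) between its two guide rods, in the carriage's way. Origin: centre of its underside. The rods (tops 29 mm above the bench, 45 mm clear between them) run along the rail on either side: grip it from above, fingers closing along the rail. The bench is free for 80 mm beyond the rail's -y end.
- bung_2: Small dark rubber bung, diameter 23 mm, 24 mm tall, a bystander. Origin: centre of its underside.
Mind the look-alikes: they are no part of the job. Leave any yellow look-alike of the sample_cup alone. Leave any purple look-alike of the reader alone.

How it is judged:
By the outcome, as a careful person would: the job done as asked, in the order asked, and still so for the second after the job is handed in, with the robot touching nothing.
It also fails if it takes over 72 s, if anything falls off the work surface, if the arm or the gripper's body presses on something with over 40 N, if the wrist force passes 120 N, or if a joint passes its speed limit or range.

## Working session

There is one attempt and no reset: what is moved stays moved. The work goes in short steps, Python scripts to look and compute and a tool call to move; the robot and the scene stay as the last step left them, time stands still between calls to the robot, and variables do not carry over. Pictures are saved under pics/ and viewed, and the job is handed in when it is done.

Besides the shell and the picture viewer there is one more tool, called by a JSON object that holds its "name" and its "arguments". apply_moves: Moves the arm, as the interface text tells. Its arguments: {"type":"object","properties":{"commands":{"type":"string"},"newtons":{"type":"number"}},"required":["commands"]}

```bash
mkdir -p pics; ls; python3 - <<'E'
from cell import telemetry, optics, workorder, r
import cv2
s=telemetry.read_state(); print(s); print(r.grip_depth)
for n in ["scene","top","wrist"]:
    im=optics.camera(n); cv2.imwrite(f"pics/{n}0.png",im)
    print(n,optics.get_calibration(n))
E
```

```text
pics
{'clock': 0.0, 'joints': array([ 1.02730850e+00,  1.04731739e-01,  9.64742360e-02,  1.56388091e+00,
       -3.30481972e-06,  1.35310043e+00]), 'dq': array([-0.00100379,  0.00167922, -0.00125615,  0.00034584,  0.00033738,
        0.00039274]), 'joint_torque': array([-3.60610189e-03, -5.56919432e+01,  5.03663135e+01,  1.61520427e-02,
       -3.87916689e-04,  1.96886441e-05]), 'tcp_pos': array([0.19182939, 0.56811789, 0.19620609]), 'eef_rot': array([ 1.62176472e-01,  9.86761542e-01, -6.23639437e-04, -2.47737861e-04]), 'ft_force': array([-0.12642035,  0.12226595,  0.05973963]), 'moment': array([-0.00761507,  0.05972599, -0.00925191]), 'opening': 0.08530390807823289}
0.0187
scene {'mtx': array([[604.97107602,   0.        , 320.79960085],
       [  0.        , 604.97107602, 236.71177364],
       [  0.        ,   0.        ,   1.        ]]), 'rvec': array([ 1.7557657 , -1.04758894,  0.65931641]), 'tvec': array([-0.24049027,  0.29745681,  1.04803615])}
top {'mtx': array([[606.5974589 ,   0.        , 314.4305627 ],
       [  0.        , 606.5974589 , 240.70033786],
       [  0.        ,   0.        ,   1.        ]]), 'rvec': array([ 1.86325225, -2.06248177,  0.5199498 ]), 'tvec': array([0.09622846, 0.53426843, 1.7630479 ])}
wrist {'mtx': array([[432.39538424,   0.        , 324.13473349],
       [  0.        , 432.39538424, 238.66301779],
       [  0.        ,   0.        ,   1.        ]]), 'T_tool_cam': array([[ 5.19416201e-04, -9.59541991e-01, -2.81565085e-01,
         7.06327523e-02],
       [ 9.99999055e-01,  1.40098909e-04,  1.36730349e-03,
        -7.65360064e-04],
       [-1.27253815e-03, -2.81565529e-01,  9.59541158e-01,
        -1.76819036e-01],
       [ 0.00000000e+00,  0.00000000e+00,  0.00000000e+00,
         1.00000000e+00]])}
```

View pics/scene0.png

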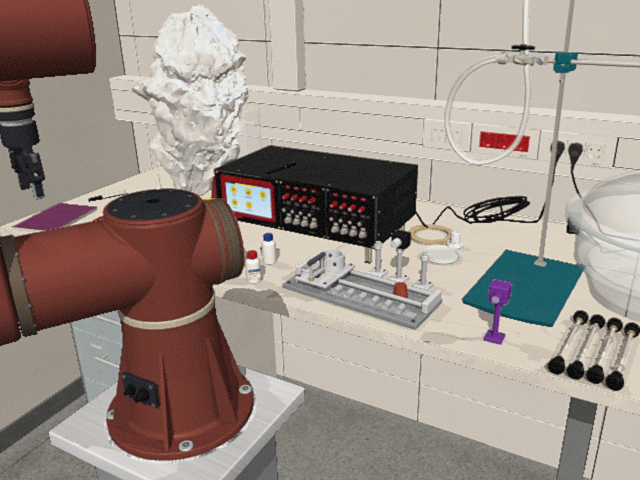

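View pics/top0.png

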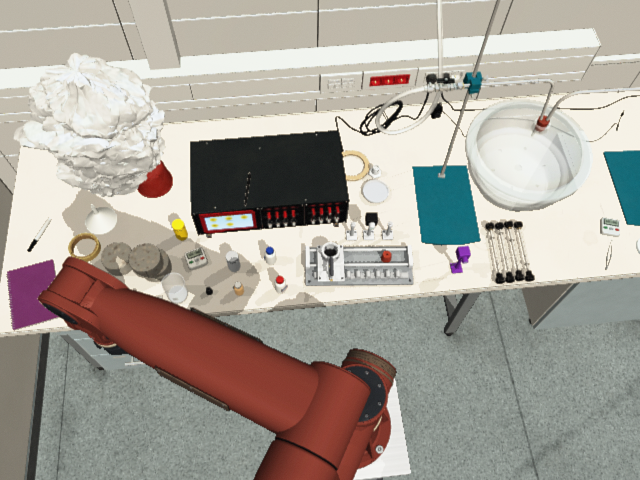

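View pics/wrist0.png

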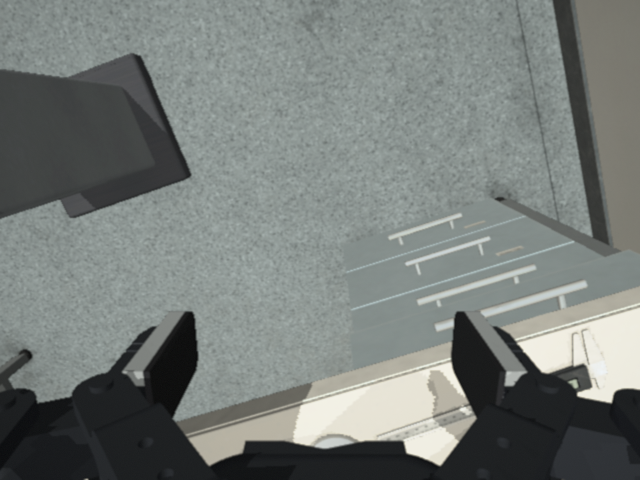

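```bash
cat > h.py <<'E'
import numpy as np, cv2
from cell import telemetry, optics, r
from scipy.spatial.transform import Rotation as R
def campose(n, s=None):
    c=optics.get_calibration(n)
    K=c["mtx"]
    if n=="wrist":
        T=np.eye(4); T[:3,:3]=R.from_quat(s["eef_rot"]).as_matrix(); T[:3,3]=s["tcp_pos"]
        M=T@c["T_tool_cam"]; return K,M[:3,:3],M[:3,3]
    Rm=cv2.Rodrigues(c["rvec"])[0]; return K,Rm.T,-Rm.T@c["tvec"]
def ray(P,uv):
    K,Rm,o=P; d=Rm@np.linalg.solve(K,[uv[0],uv[1],1.]); return o,d/np.linalg.norm(d)
def onplane(P,uv,z):
    o,d=ray(P,uv); return o+d*(z-o[2])/d[2]
def proj(P,X):
    K,Rm,o=P; p=K@(Rm.T@(np.asarray(X)-o)); return p[:2]/p[2]
E
python3 - <<'E'
import cv2
a=cv2.imread("pics/top0.png"); cv2.imwrite("pics/topc.png",cv2.resize(a[200:305,165:425],None,fx=3,fy=3,interpolation=cv2.INTER_CUBIC))
a=cv2.imread("pics/scene0.png"); cv2.imwrite("pics/scenec.png",cv2.resize(a[190:345,235:455],None,fx=3.5,fy=3.5,interpolation=cv2.INTER_CUBIC))
from h import *
P=campose("top")
for n,uv,z in [("cup",(232,256),.085),("blue",(269,251),.078),("red",(279,280),.078),("tan",(238,286),.057),("b2",(209,290),.024),("bung",(386,256),.042),("head",(371,218),.123),("railTL",(307,247),0.012),("railBR",(411,282),.012),("railBL",(307,284),0.012),("bar",(307,262),.1)]:
    print(n,onplane(P,uv,z).round(4))
E
```

```text
cup [0.5366 0.3037 0.085 ]
blue [0.5463 0.1863 0.078 ]
red [0.4424 0.1623 0.078 ]
tan [0.444  0.2918 0.057 ]
b2 [0.454  0.3867 0.024 ]
bung [ 0.5091 -0.1899  0.042 ]
head [ 0.6095 -0.1479  0.123 ]
railTL [0.5823 0.0609 0.012 ]
railBR [ 0.4226 -0.2615  0.012 ]
railBL [0.449 0.074 0.012]
bar [0.4851 0.0705 0.1   ]
```

View pics/topc.png

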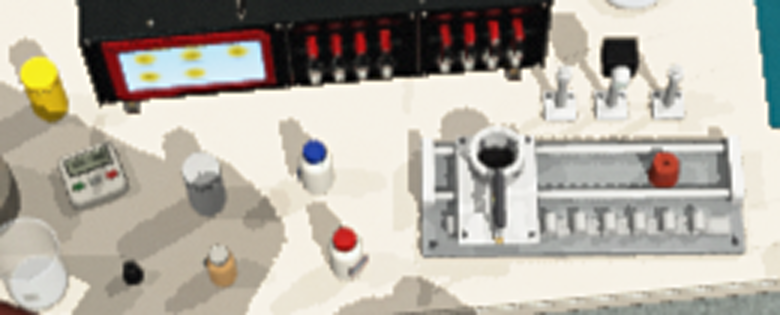

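View pics/scenec.png

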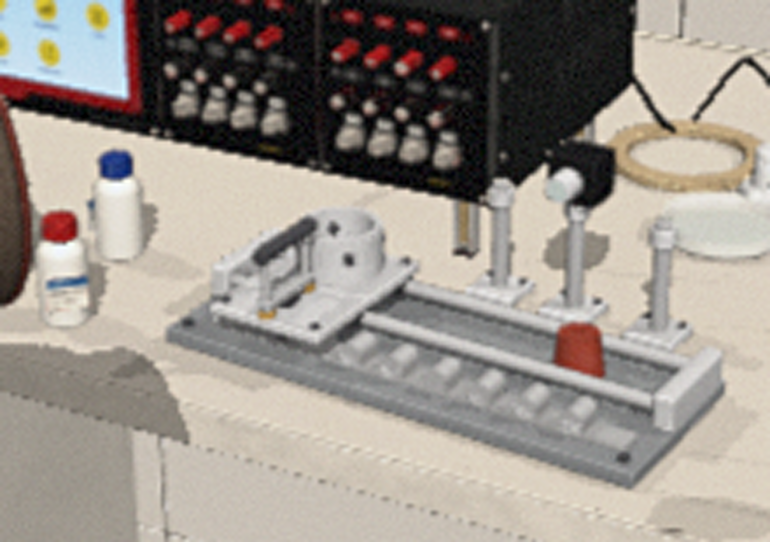

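The sample cup candidates are the grey metal cylinder at top px (232,260), the yellow one at (180,229), which is a look-alike, and a clear beaker at (176,288). Grey metal among the small bottles fits the description, and I'll confirm it from the wrist. The reader candidates are the black head on the middle post at top (371,219) and the purple head at (461,255), which is a look-alike. The black one fits.

```bash
cat >> h.py <<'E'
def go(x,y,z,psi,s=None,base=None):
    """print shift (mm, tool axes) and turn (deg) from measured pose to target TCP pose, tool down"""
    s=s or telemetry.read_state()
    R0=R.from_quat(s["eef_rot"]); Rt=R.from_matrix(R.from_euler('z',psi).as_matrix()@np.diag([-1.,1,-1]))
    d=R0.inv().apply(np.array([x,y,z])-s["tcp_pos"])*1000; a=(R0.inv()*Rt).as_rotvec(degrees=True)
    print("go",d.round(1),a.round(2)); return d,a
def st():
    s=telemetry.read_state(); Rm=R.from_quat(s["eef_rot"]).as_matrix()
    print("t",round(s["clock"],2),"tcp",s["tcp_pos"].round(4),"psi",round(float(np.arctan2(-Rm[0,1],Rm[1,1])),4),"tilt",Rm[:2,2].round(4),"F",s["ft_force"].round(1),"open",round(s["opening"],4)); return s
E
python3 -c "
from h import *
st(); go(.49,.27,.28,-.08)"
```

```text
t 0.15 tcp [0.1919 0.5682 0.1964] psi -0.3258 tilt [-0.0005 -0.0009] F [-0.2  0.7  0.5] open 0.0858
go [-377.9 -187.2  -83.5] [ -0.06  -0.02 -14.08]
```

{"name": "apply_moves", "arguments": {"commands": "85 -40 0 -80 0 0 0;85 -80 -30 -84 0 0 -5;85 -120 -50 -84 0 0 -8;85 -158 -70 -84 0 0 -11;85 -196 -90 -84 0 0 -14", "newtons": 40}}

```text
clock: 0.57
tcp_pos: [0.3211, 0.4492, 0.2789]
eef_rot: [0.039, 0.999, 0.0, 0.0]
ft_force: [0.6, 0.8, -0.3]
opening: 0.085
```

```bash
python3 -c "
from h import *
st(); go(.49,.27,.28,-.08)"
```

```text
t 0.57 tcp [0.3211 0.4492 0.2789] psi -0.0778 tilt [0.0008 0.0003] F [ 0.6  0.8 -0.3] open 0.085
go [-182.3 -165.6   -1. ] [0.02 0.04 0.12]
```

{"name": "apply_moves", "arguments": {"commands": "85 -182 -165 0 0 0 0;85 -182 -165 0 0 0 0;85 -182 -165 0 0 0 0;85 -182 -165 0 0 0 0;85 -182 -165 0 0 0 0"}}

```text
clock: 0.98
tcp_pos: [0.4641, 0.297, 0.2787]
eef_rot: [0.039, 0.999, 0.0, 0.0]
ft_force: [-0.5, -0.2, 0.2]
opening: 0.085
```

{"name": "apply_moves", "arguments": {"commands": "85 -30 -26 0 0 0 0;85 -33 -30 0 0 0 0"}}

```text
clock: 1.15
tcp_pos: [0.4984, 0.2597, 0.2775]
eef_rot: [0.041, 0.999, -0.001, 0.0]
ft_force: [-0.3, 0.4, -0.2]
opening: 0.0852
```

```bash
python3 -c "
from h import *
s=st(); im=optics.camera('wrist'); cv2.imwrite('pics/w1.png',im)
P=campose('wrist',s)
for X in [(.5366,.3037,.085),(.5463,.1863,.078),(.4424,.1623,.078),(.444,.2918,.057),(.454,.3867,.024)]: print(proj(P,X).round(0))
"
```

```text
t 1.15 tcp [0.4984 0.2597 0.2775] psi -0.0828 tilt [ 0.0006 -0.0014] F [-0.3  0.4 -0.2] open 0.0852
[378. 235.]
[249. 253.]
[205. 140.]
[356. 128.]
[452. 129.]
```

View pics/w1.png

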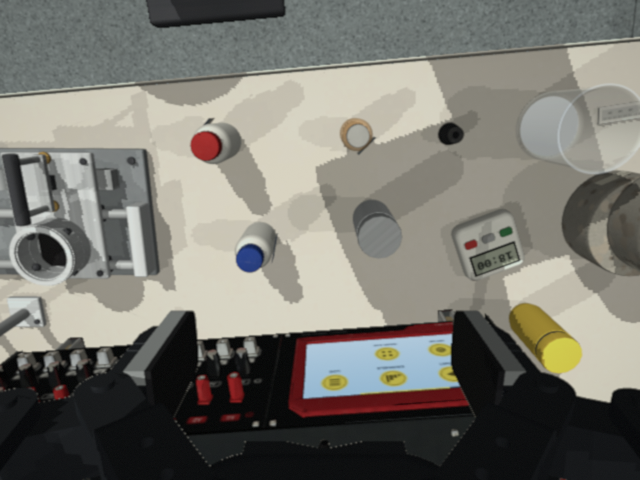

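The lid of the grey metal cup is at about (379,237). The blue cap is at (250,257), red at (207,146), tan at (357,134), the dark bung at (452,133) and the yellow look-alike at (562,352). Next is a crop and a lid fit.

```bash
python3 -c "
from h import *
im=cv2.imread('pics/w1.png'); s=telemetry.read_state(); P=campose('wrist',s)
c=im[190:270,340:420]; cv2.imwrite('pics/cup.png',cv2.resize(c,None,fx=7,fy=7,interpolation=cv2.INTER_CUBIC))
g=cv2.medianBlur(cv2.cvtColor(im,cv2.COLOR_BGR2GRAY),3)
print(g[237,340:420:4], g[200:275:4,379])
"
```

```text
[147 148 148 148 136 130 126 126 127 126 128 127 126 130 125 126 147 148
 148 148] [118  81  80  87  94 131 126 127 126 126 128 126 130 125 127 148 148 148
 148]
```

View pics/cup.png

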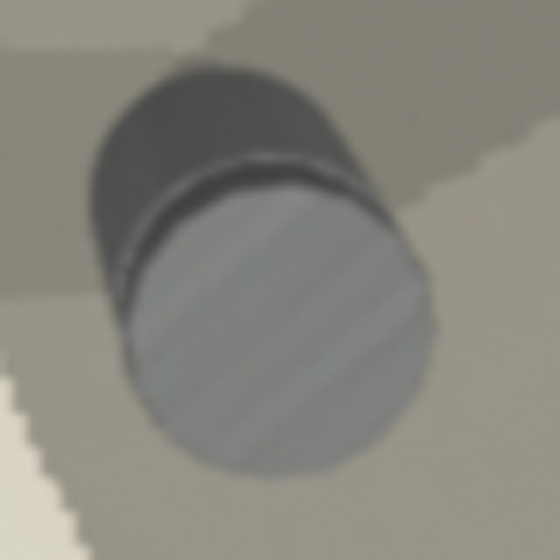

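```bash
python3 -c "
from h import *
s=st(); P=campose('wrist',s)
X=onplane(P,(379.8,237.0),.085); print(X)
# width check
print(np.linalg.norm(onplane(P,(340+130/7,237),.085)-onplane(P,(340+433/7,237),.085)))
go(X[0],X[1],.14,-.08); go(X[0],X[1],.047,-.08)
"
```

```text
t 1.2 tcp [0.4969 0.2611 0.2777] psi -0.0826 tilt [-0.0003 -0.0007] F [-0.3 -0.1  0.5] open 0.085
[0.53692734 0.30687654 0.085     ]
0.03851355005643915
go [-36.1  49.  137.6] [-0.04 -0.01 -0.15]
go [-36.2  49.1 230.6] [-0.04 -0.01 -0.15]
```

{"name": "apply_moves", "arguments": {"commands": "85 -36 41 20 0 0 0;85 -36 48 60 0 0 0;85 -36 48 100 0 0 0;85 -36 48 137 0 0 0;85 -36 48 137 0 0 0"}}

```text
clock: 1.62
tcp_pos: [0.5307, 0.3054, 0.1306]
eef_rot: [0.041, 0.999, -0.003, -0.007]
ft_force: [-1.5, -0.2, -1.8]
opening: 0.085
```

```bash
python3 -c "
from h import *
s=st(); im=optics.camera('wrist'); cv2.imwrite('pics/w2.png',im)
go(.5372,.3065,.044,-.08)
"
```

```text
t 1.62 tcp [0.5307 0.3054 0.1306] psi -0.0813 tilt [-0.0142 -0.0048] F [-1.5 -0.2 -1.8] open 0.085
go [-5.5  1.6 91.4] [-0.25 -0.54 -0.09]
```

View pics/w2.png

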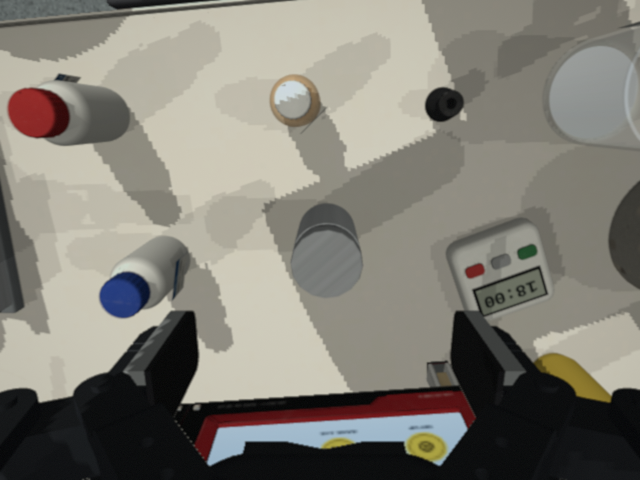

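The cup lid at (326,265) is centred between the jaws and the neighbours are clear, so I'm descending.

{"name": "apply_moves", "arguments": {"commands": "85 -5 1 30 0 0 0;85 -5 1 60 0 0 0;85 -5 1 90 0 0 0;85 -5 1 91 0 0 0;85 -5 1 91 0 0 0"}}

```text
clock: 2.08
tcp_pos: [0.5367, 0.3064, 0.0465]
eef_rot: [0.041, 0.999, -0.002, -0.005]
ft_force: [-0.1, 0.5, 0.4]
opening: 0.0848
```

```bash
python3 -c "
from h import *
s=st(); go(.5372,.3065,.044,-.08);P=campose('wrist',s)
im=optics.camera('wrist'); cv2.imwrite('pics/w3.png',im)
"
```

```text
t 2.08 tcp [0.5367 0.3064 0.0465] psi -0.0811 tilt [-0.0093 -0.0033] F [-0.1  0.5  0.4] open 0.0848
go [-0.5  0.2  2.5] [-0.23 -0.52 -0.07]
```

View pics/w3.png

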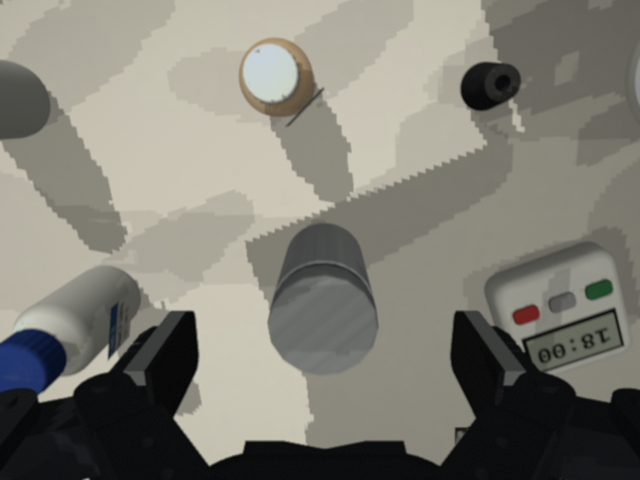

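{"name": "apply_moves", "arguments": {"commands": "85 0 0 2 -0.2 -0.5 0;85 0 0 2 -0.2 -0.5 0;30 0 0 2 -0.2 -0.5 0;30 0 0 2 -0.2 -0.5 0;30 0 0 2 -0.2 -0.5 0", "newtons": 80}}

```text
clock: 2.55
tcp_pos: [0.5383, 0.3068, 0.0468]
eef_rot: [0.041, 0.999, 0.0, 0.002]
ft_force: [-0.8, -0.7, 0.5]
opening: 0.051
```

{"name": "apply_moves", "arguments": {"commands": "30 0 0 0 0 0 0;30 0 0 0 0 0 0;30 0 0 0 0 0 0;30 0 0 0 0 0 0"}}

```text
clock: 2.88
tcp_pos: [0.5388, 0.3068, 0.0477]
eef_rot: [0.041, 0.999, 0.0, 0.002]
ft_force: [-0.7, -1.6, 5.4]
opening: 0.0341
```

```bash
python3 -c "
from h import *
s=st(); im=optics.camera('wrist'); cv2.imwrite('pics/w4.png',im)
"
```

```text
t 2.88 tcp [0.5388 0.3068 0.0477] psi -0.0814 tilt [0.0042 0.0006] F [-0.7 -1.6  5.4] open 0.0341
```

View pics/w4.png

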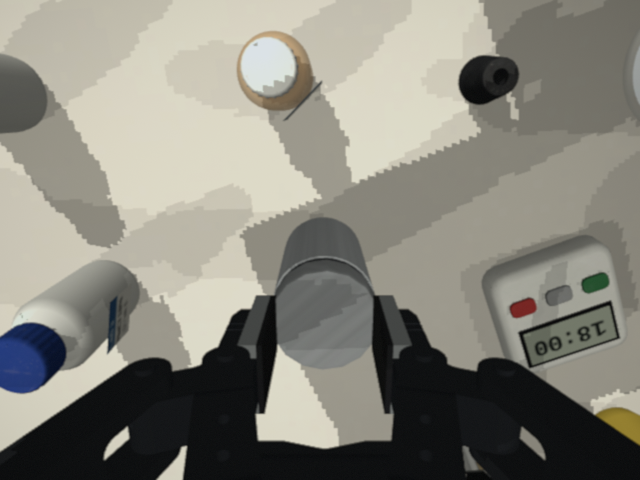

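```bash
python3 -c "
from h import *
s=st(); P=campose('wrist',s)
im=cv2.imread('pics/w4.png');cv2.imwrite('pics/w4c.png',cv2.resize(im[210:430,230:430],None,fx=2.7,fy=2.7))
for X in [(0,0,-.038),(0,0,-.0187),(0,.02,-.0187),(.011,.02,-.0187),(-.011,.02,-.0187),(0,-.02,-.03)]:
    W=R.from_quat(s['eef_rot']).apply(X)+s['tcp_pos']; print(X,W.round(3),proj(P,W).round(0))
print(onplane(P,(325,313),.085))
"
```

```text
t 2.93 tcp [0.5388 0.3068 0.0477] psi -0.0813 tilt [0.0042 0.0006] F [-1.1 -1.6  6.8] open 0.0344
(0, 0, -0.038) [0.539 0.307 0.086] [326. 320.]
(0, 0, -0.0187) [0.539 0.307 0.066] [326. 298.]
(0, 0.02, -0.0187) [0.54  0.327 0.066] [376. 298.]
(0.011, 0.02, -0.0187) [0.529 0.328 0.066] [377. 272.]
(-0.011, 0.02, -0.0187) [0.551 0.326 0.066] [375. 323.]
(0, -0.02, -0.03) [0.537 0.287 0.078] [272. 310.]
[0.53615561 0.30653264 0.085     ]
```

View pics/w4c.png

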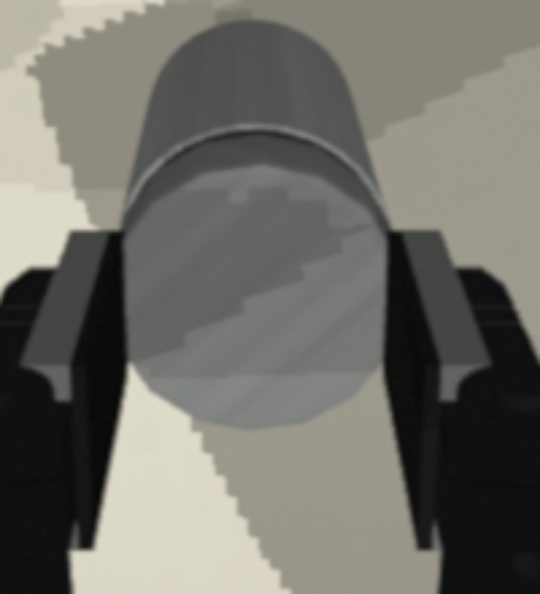

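{"name": "apply_moves", "arguments": {"commands": "30 0 0 -10 0 0 0;30 0 0 -45 0 0 0;30 0 0 -90 0 0 0;30 0 0 -140 0 0 0;30 0 0 -200 0 0 0"}}

```text
clock: 3.35
tcp_pos: [0.5374, 0.3065, 0.2198]
eef_rot: [0.041, 0.999, 0.0, 0.002]
ft_force: [1.3, 0.6, -1.3]
opening: 0.0341
```

```bash
python3 -c "
from h import *
s=st(); P=campose('top')
print('holder',onplane(P,(330.7,250),.072)); go(.46,.13,.26,-.08)
"
```

```text
t 3.35 tcp [0.5374 0.3065 0.2198] psi -0.0813 tilt [0.0037 0.0005] F [ 1.3  0.6 -1.3] open 0.0341
holder [ 0.53351834 -0.01069848  0.072     ]
go [  62.6 -182.2  -40.6] [ 0.05  0.21 -0.08]
```

{"name": "apply_moves", "arguments": {"commands": "30 13 -36 -20 0 0 0;30 26 -72 -40 0 0 0;30 39 -108 -40 0 0 0;30 52 -145 -40 0 0 0;30 62 -182 -40 0 0 0"}}

```text
clock: 3.77
tcp_pos: [0.4594, 0.129, 0.2603]
eef_rot: [0.04, 0.999, 0.0, 0.002]
ft_force: [0.6, -0.4, -0.7]
opening: 0.0339
```

{"name": "apply_moves", "arguments": {"commands": "30 0 -8 0 0 0 0;30 0 -10 0 0 0 0;30 0 -10 0 0 0 0"}}

```text
clock: 4.02
tcp_pos: [0.4588, 0.1188, 0.2608]
eef_rot: [0.041, 0.999, 0.001, 0.003]
ft_force: [0.7, -0.9, -0.6]
opening: 0.0339
```

```bash
python3 -c "
from h import *
s=st(); im=optics.camera('wrist'); cv2.imwrite('pics/w5.png',im)
"
```

```text
t 4.02 tcp [0.4588 0.1188 0.2608] psi -0.082 tilt [0.0055 0.0008] F [ 0.7 -0.9 -0.6] open 0.0339
```

View pics/w5.png

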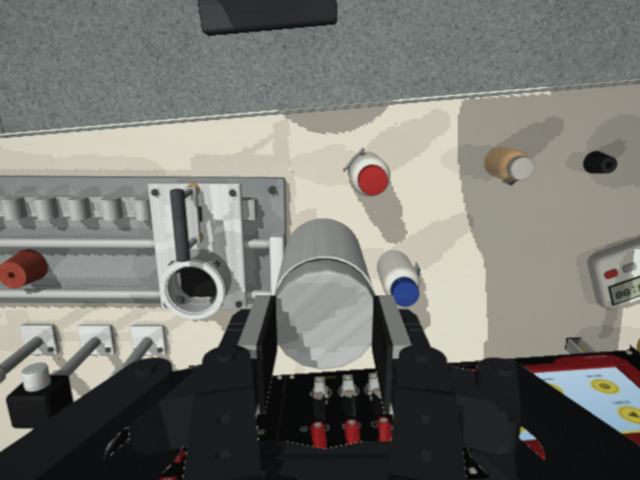

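The holder rim is at about (195,287), the bar runs (180,190) to (181,260), the bung is at (22,268), and the reader head is at (40,395) with the middle post foot at (97,340).

```bash
python3 -c "
import cv2
im=cv2.imread('pics/w5.png');cv2.imwrite('pics/w5c.png',cv2.resize(im[175:325,140:290],None,fx=5,fy=5,interpolation=cv2.INTER_CUBIC)[:,:600+150])
cv2.imwrite('pics/w5d.png',cv2.resize(im[165:435,0:200],None,fx=2.2,fy=2.2,interpolation=cv2.INTER_CUBIC))
"
```

```text
(no output)
```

View pics/w5c.png

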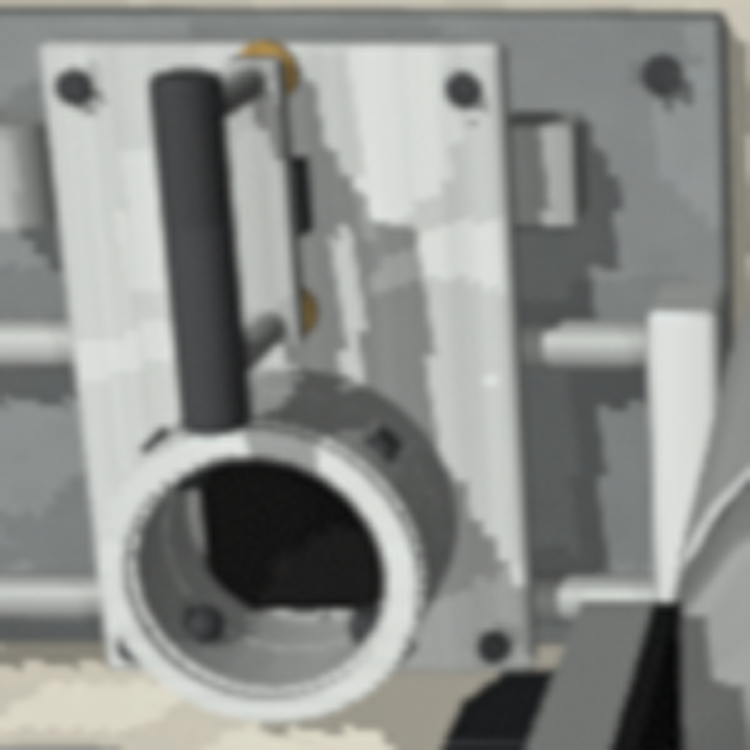

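View pics/w5d.png

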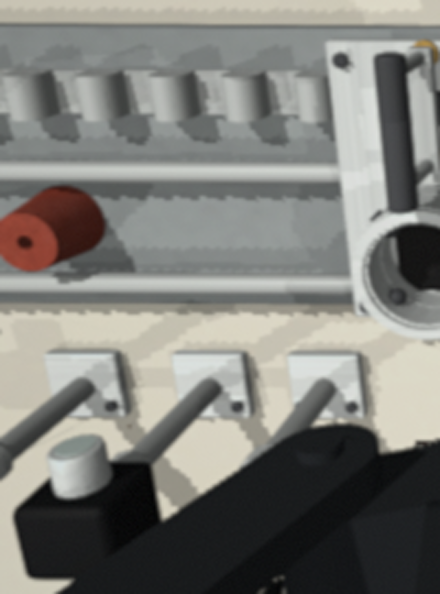

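```bash
cat > ov.py <<'E'
from h import *
import sys
def circ(P,X,rad,n=60):
    return np.array([proj(P,(X[0]+rad*np.cos(t),X[1]+rad*np.sin(t),X[2])) for t in np.linspace(0,2*np.pi,n)])
E
python3 -c "
from ov import *
s=st(); s['tcp_pos']=np.array([.4588,.1188,.2608]); P=campose('wrist',s)
im=cv2.imread('pics/w5.png'); X=onplane(P,(194,289.4),.072); print(X)
F=5; b=cv2.resize(im,None,fx=F,fy=F,interpolation=cv2.INTER_CUBIC)
for rad,col in [(.03,(0,0,255)),(.023,(0,255,0))]:
    cv2.polylines(b,[np.int32((circ(P,X,rad)+.5)*F)],False,col,1)
cv2.imwrite('pics/w5e.png',b[1150:1650,650:1200])
u=np.array([onplane(P,(5,177),.012),onplane(P,(285,178),.012)]);print(u, np.arctan2(-(u[1]-u[0])[0],(u[1]-u[0])[1]))
for uv in [(54.6+3,0)]: pass
# posts feet corners (px from crop/2.2): centres
for uv in [(85,382),(210,384),(327,384)]: print('foot',onplane(P,(uv[0]/2.2,165+uv[1]/2.2),.006))
"
```

```text
t 4.07 tcp [0.4589 0.1194 0.2606] psi -0.0809 tilt [0.005  0.0009] F [ 0.3  0.3 -1.6] open 0.0336
[ 0.53475599 -0.00676196  0.072     ]
[[ 0.42561776 -0.19324633  0.012     ]
 [ 0.44880149  0.08084968  0.012     ]] -0.08438163734381138
foot [ 0.60614666 -0.21287075  0.006     ]
foot [ 0.61244687 -0.15001718  0.006     ]
foot [ 0.61730151 -0.09085699  0.006     ]
```

View pics/w5e.png

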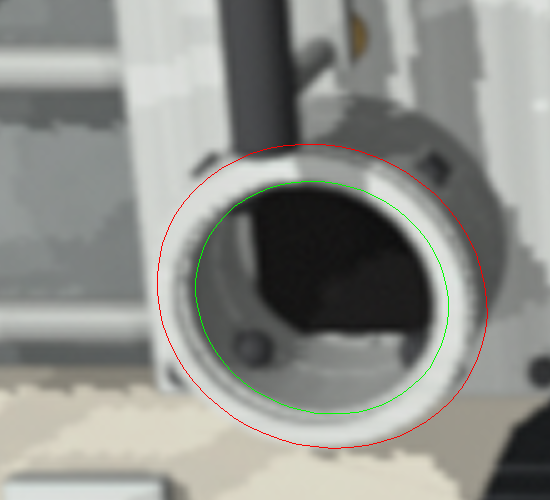

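{"name": "apply_moves", "arguments": {"commands": "30 0 -40 0 0 0 0;30 0 -80 0 0 0 0;30 0 -120 0 0 0 0;30 0 -160 0 0 0 0;30 0 -200 0 0 0 0"}}

```text
clock: 4.48
tcp_pos: [0.443, -0.0804, 0.2603]
eef_rot: [0.039, 0.999, 0.001, 0.002]
ft_force: [0.8, 0.4, -2.0]
opening: 0.0342
```

{"name": "apply_moves", "arguments": {"commands": "30 0 -20 0 0 0 0;30 0 -26 0 0 0 0;30 0 -26 0 0 0 0;30 0 -26 0 0 0 0"}}

```text
clock: 4.82
tcp_pos: [0.4414, -0.1053, 0.2601]
eef_rot: [0.039, 0.999, 0.001, 0.002]
ft_force: [0.3, 0.7, -1.6]
opening: 0.0338
```

```bash
python3 -c "
from ov import *
s=st(); im=optics.camera('wrist'); cv2.imwrite('pics/w6.png',im); P=campose('wrist',s)
np.save('s6.npy',np.r_[s['tcp_pos'],s['eef_rot']])
print(proj(P,(.5348,-.0068,.072)))
X=(.5348,-.0068,.072)
F=2
b=cv2.resize(im,None,fx=F,fy=F,interpolation=cv2.INTER_CUBIC)
for rad,col in [(.03,(0,0,255)),(.023,(0,255,0))]:
    cv2.polylines(b,[np.int32((circ(P,X,rad)+.5)*F)],False,col,1)
u,v=proj(P,X)
u,v=int(u*F),int(v*F); c=b[v-110:v+110,u-110:u+110]; cv2.imwrite('pics/w6c.png',cv2.resize(c,None,fx=2.5,fy=2.5))
"
```

```text
t 4.82 tcp [ 0.4414 -0.1053  0.2601] psi -0.0778 tilt [0.0046 0.0023] F [ 0.3  0.7 -1.6] open 0.0338
[439.56441665 289.18847269]
```

View pics/w6.png

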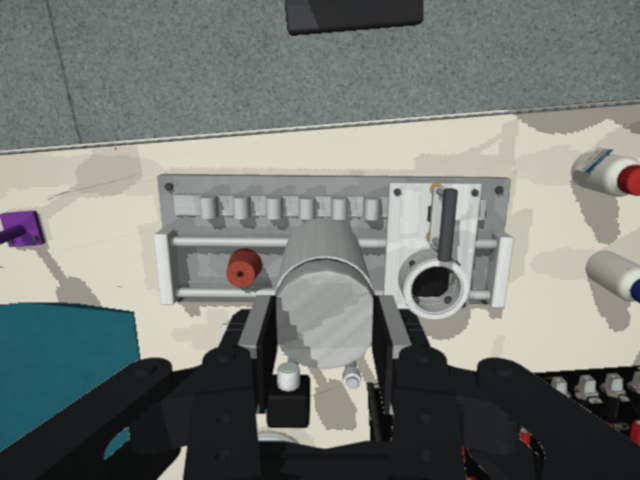

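View pics/w6c.png

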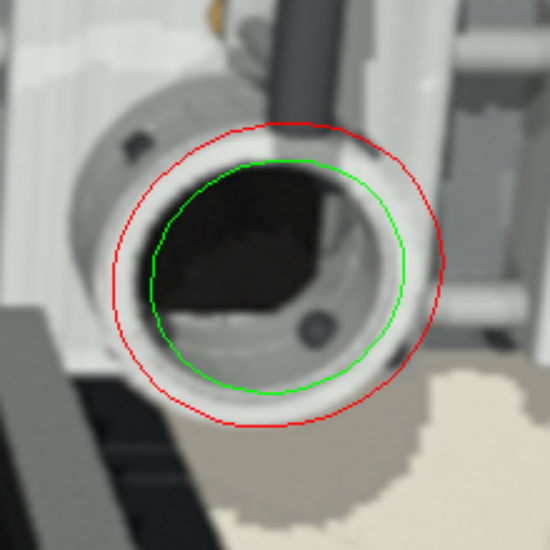

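The second view shows the rim about 4 px left of the prediction, which fits a 1.6 % scale error. Combining both views puts the holder at about (0.5355, -0.0088). The cup sits about 2 mm towards the robot in the jaws, so I aim the TCP at (0.537, -0.009).

```bash
python3 -c "
from ov import *
s=st(); go(.537,-.009,.26,-.083); go(.537,-.009,.14,-.083)
"
```

```text
t 4.87 tcp [ 0.4414 -0.1049  0.2602] psi -0.0769 tilt [0.0048 0.0021] F [-0.3  0.1 -2.1] open 0.0342
go [-87.9 103.    0.9] [0.14 0.26 0.35]
go [-87.4 102.7 120.9] [0.14 0.26 0.35]
```

{"name": "apply_moves", "arguments": {"commands": "30 -26 31 0 0.14 0.26 0.3;30 -52 62 0 0.14 0.26 0.3;30 -80 93 20 0.14 0.26 0.3;30 -87 103 55 0.14 0.26 0.3;30 -87 103 90 0.14 0.26 0.3"}}

```text
clock: 5.28
tcp_pos: [0.5389, -0.0041, 0.1703]
eef_rot: [0.038, 0.999, 0.0, 0.001]
ft_force: [0.1, -0.0, -2.2]
opening: 0.034
```

```bash
python3 -c "
from ov import *
s=st(); go(.537,-.009,.14,-.083)
"
```

```text
t 5.28 tcp [ 0.5389 -0.0041  0.1703] psi -0.0764 tilt [0.0026 0.0005] F [ 0.1 -0.  -2.2] open 0.034
go [ 1.6 -5.1 30.3] [0.04 0.15 0.38]
```

{"name": "apply_moves", "arguments": {"commands": "30 1.6 -5 10 0 0.15 0.4;30 1.6 -5 25 0 0.15 0.4;30 1.6 -5 30 0 0.15 0.4;30 1.6 -5 30 0 0.15 0.4"}}

```text
clock: 5.62
tcp_pos: [0.5364, -0.0082, 0.1401]
eef_rot: [0.041, 0.999, 0.001, -0.001]
ft_force: [-0.5, 0.2, -0.6]
opening: 0.0337
```

```bash
python3 -c "
from ov import *
s=st(); go(.537,-.009,.14,-.083)
for n in ['scene','wrist','top']:
    im=optics.camera(n); cv2.imwrite('pics/%s7.png'%n,im)
a=cv2.imread('pics/scene7.png')[190:340,270:420]; cv2.imwrite('pics/scene7c.png',cv2.resize(a,None,fx=4,fy=4,interpolation=cv2.INTER_CUBIC))
a=cv2.imread('pics/top7.png')[200:300,290:430]; cv2.imwrite('pics/top7c.png',cv2.resize(a,None,fx=5,fy=5,interpolation=cv2.INTER_CUBIC))
"
```

```text
t 5.62 tcp [ 0.5364 -0.0082  0.1401] psi -0.0827 tilt [-0.0011  0.0011] F [-0.5  0.2 -0.6] open 0.0337
go [-0.6 -0.7  0.1] [ 0.06 -0.07  0.02]
```

View pics/scene7c.png

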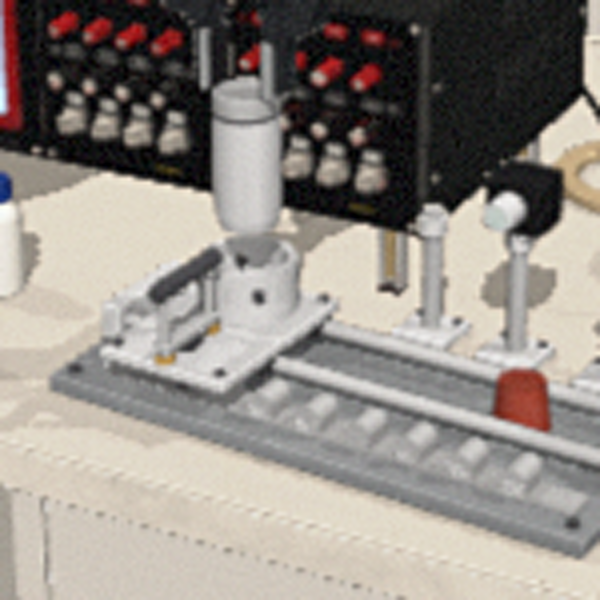

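View pics/wrist7.png

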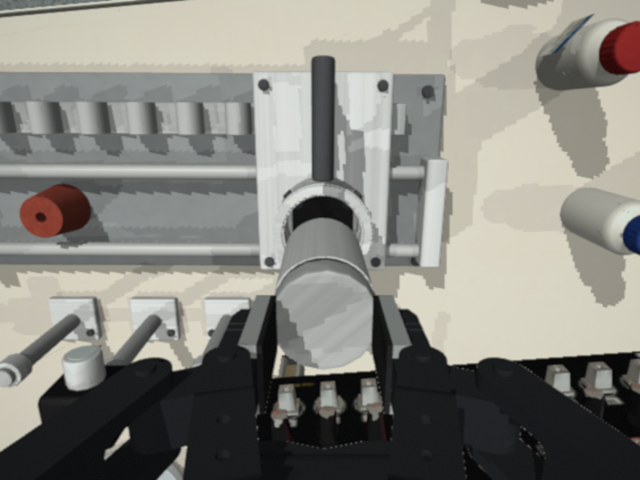

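View pics/top7c.png

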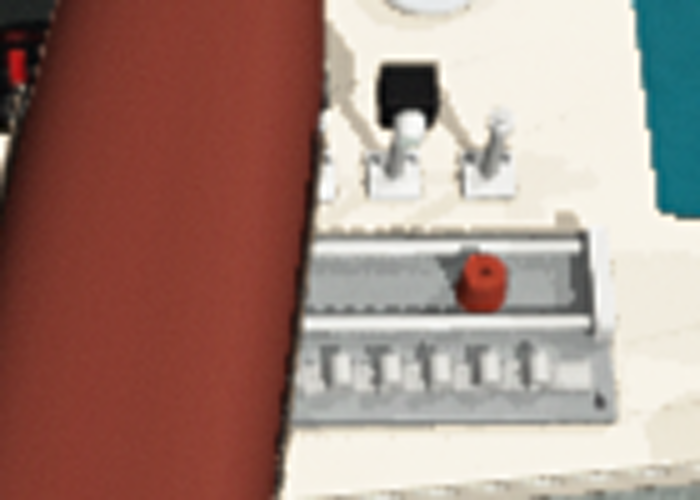

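```bash
python3 -c "
from ov import *
P=campose('scene')
f=lambda X:((proj(P,X)-[270,190])*4).round(0)
print('holder',f((.5355,-.0088,.072)),'dx+10mm',f((.5455,-.0088,.072)),'dy+10',f((.5355,.0012,.072)))
print('cup',f((.5345,-.0085,.0925)),f((.5345,-.0085,.177)))
im=cv2.imread('pics/scene7.png')
b=cv2.resize(im[190:310,300:380],None,fx=8,fy=8,interpolation=cv2.INTER_CUBIC)
for X,rad in [((.5355,-.0088,.072),.03),((.5345,-.0085,.177),.02),((.5345,-.0085,.0925),.017)]:
    cv2.polylines(b,[np.int32((circ(P,X,rad)+.5-[300,190])*8)],False,(0,0,255),1)
cv2.imwrite('pics/scene7d.png',b[:600])
"
```

```text
holder [247. 255.] dx+10mm [255. 249.] dy+10 [233. 252.]
cup [246. 225.] [244.  92.]
```

View pics/scene7d.png

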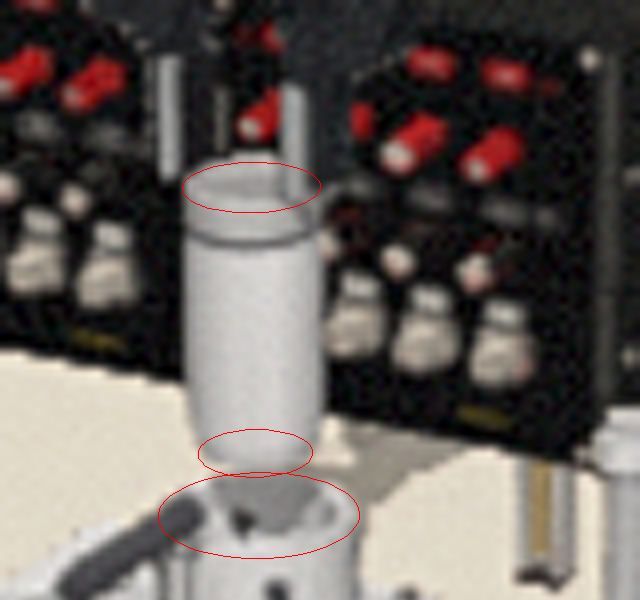

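The overlay agrees: the cup and the holder's right rim match to within about 1 mm. Now lowering.

{"name": "apply_moves", "arguments": {"commands": "30 -0.5 -0.5 10 0 0 0;30 -0.5 -0.5 20 0 0 0;30 -0.5 -0.5 28 0 0 0;30 -0.5 -0.5 33 0 0 0;30 -0.5 -0.5 33 0 0 0"}}

```text
clock: 6.18
tcp_pos: [0.5371, -0.0094, 0.1072]
eef_rot: [0.042, 0.999, 0.0, -0.0]
ft_force: [-0.9, 0.4, -1.1]
opening: 0.034
```

```bash
python3 -c "
from ov import *
s=st(); print(s['moment'].round(2))
"
```

```text
t 6.18 tcp [ 0.5371 -0.0094  0.1072] psi -0.0836 tilt [-0.0005  0.001 ] F [-0.9  0.4 -1.1] open 0.034
[0.05 0.04 0.01]
```

{"name": "apply_moves", "arguments": {"commands": "30 0 0 3 0 0 0;30 0 0 6 0 0 0;30 0 0 7 0 0 0"}}

```text
clock: 6.43
tcp_pos: [0.537, -0.0092, 0.1]
eef_rot: [0.042, 0.999, 0.001, -0.0]
ft_force: [-0.6, 1.8, 3.2]
opening: 0.0336
```

{"name": "apply_moves", "arguments": {"commands": "30 0 0 1.5 0 0 0;30 0 0 2.5 0 0 0"}}

```text
clock: 6.6
tcp_pos: [0.5381, -0.0093, 0.0989]
eef_rot: [0.042, 0.999, 0.001, 0.001]
ft_force: [-1.8, 2.0, 10.9]
opening: 0.034
```

{"name": "apply_moves", "arguments": {"commands": "30 0 0 2 0 0 7;30 0 0 3 0 0 14;30 0 0 4 0 0 21;30 0 0 5 0 0 14;30 0 0 6 0 0 7"}}

```text
clock: 7.02
tcp_pos: [0.5389, -0.0097, 0.0942]
eef_rot: [0.101, 0.995, 0.0, 0.002]
ft_force: [-2.1, 0.4, 5.8]
opening: 0.0341
```

```bash
python3 -c "
from ov import *
s=st(); go(.537,-.0092,.09,-.083)
"
```

```text
t 7.02 tcp [ 0.5389 -0.0097  0.0942] psi -0.2031 tilt [ 0.0041 -0.0002] F [-2.1  0.4  5.8] open 0.0341
go [2.  0.1 4.2] [ 0.02  0.23 -6.88]
```

{"name": "apply_moves", "arguments": {"commands": "30 1 0 2 0 0.2 -7;30 1 0 3 0 0.2 -14;30 1 0 4 0 0.2 -21;30 1 0 5 0 0.2 -28;30 1 0 6 0 0.2 -21"}}

```text
clock: 7.43
tcp_pos: [0.5387, -0.0096, 0.0899]
eef_rot: [-0.093, 0.996, -0.0, 0.001]
ft_force: [-5.0, 2.2, 16.1]
opening: 0.0342
```

```bash
python3 -c "
from ov import *
s=st(); go(.537,-.0092,.09,-.083)
"
```

```text
t 7.43 tcp [ 0.5387 -0.0096  0.0899] psi 0.1865 tilt [ 0.0025 -0.0005] F [-5.   2.2 16.1] open 0.0342
go [ 1.6  0.7 -0.1] [-0.04  0.14 15.44]
```

{"name": "apply_moves", "arguments": {"commands": "30 1 0 2 0 0.1 7;30 1 0 4 0 0.1 14;30 1 0 5 0 0.1 21;30 1 0 6 0 0.1 28;30 1 0 6 0 0.1 21"}}

```text
clock: 7.85
tcp_pos: [0.5409, -0.0111, 0.0897]
eef_rot: [0.101, 0.995, -0.001, 0.005]
ft_force: [-7.9, 0.7, 33.1]
opening: 0.0341
```

```bash
python3 -c "
from ov import *
s=st(); go(.537,-.0092,.09,-.083)
for n in ['scene']:
    im=optics.camera(n); cv2.imwrite('pics/%s8.png'%n,im)
P=campose('scene')
b=cv2.resize(im[190:310,300:380],None,fx=8,fy=8,interpolation=cv2.INTER_CUBIC)
for X,rad in [((.5355,-.0088,.072),.03),((.5355,-.0088,.127),.02)]:
    cv2.polylines(b,[np.int32((circ(P,X,rad)+.5-[300,190])*8)],False,(0,0,255),1)
cv2.imwrite('pics/scene8d.png',b[:600])
"
```

```text
t 7.85 tcp [ 0.5409 -0.0111  0.0897] psi -0.2028 tilt [ 0.0088 -0.0039] F [-7.9  0.7 33.1] open 0.0341
go [ 4.2  1.1 -0.4] [-0.15  0.53 -6.87]
```

View pics/scene8d.png

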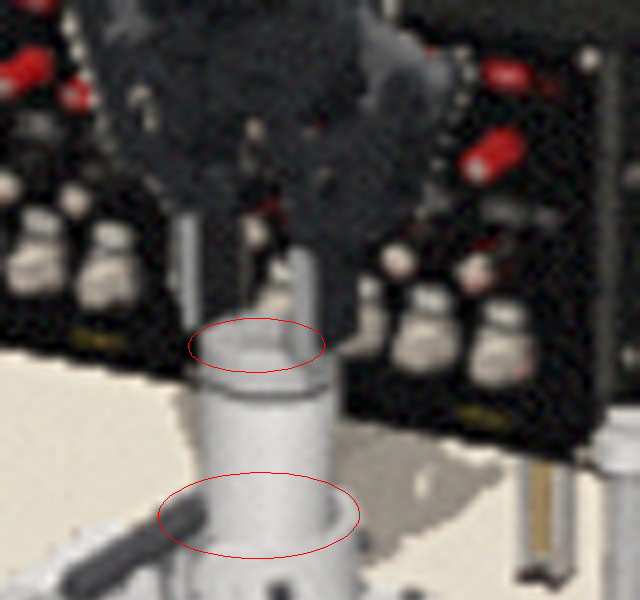

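Hard stop at TCP z 0.0897 (predicted 0.0897) with 33 N: the cup is home. Next I relax the push and release.

{"name": "apply_moves", "arguments": {"commands": "30 2.5 1 0 0 0.5 -7;30 3 1 -0.5 0 0.5 -7;85 3 1 -0.5 0 0.5 -7;85 3 1 -0.5 0 0.5 -7;85 3 1 -0.5 0 0.5 -7"}}

```text
clock: 8.32
tcp_pos: [0.538, -0.0097, 0.0897]
eef_rot: [0.026, 1.0, -0.001, -0.0]
ft_force: [-0.5, 0.7, -0.2]
opening: 0.0692
```

{"name": "apply_moves", "arguments": {"commands": "85 0 0 0 0 0 0;85 0 0 0 0 0 0;85 0 0 -30 0 0 0;85 0 0 -70 0 0 0;85 0 0 -110 0 0 0"}}

```text
clock: 8.73
tcp_pos: [0.537, -0.0091, 0.1999]
eef_rot: [0.026, 1.0, -0.001, -0.001]
ft_force: [0.7, -1.1, 0.1]
opening: 0.0851
```

```bash
python3 -c "
from ov import *
s=st(); go(.46,-.13,.26,-.083)
P=campose('wrist',s); im=optics.camera('wrist'); cv2.imwrite('pics/w9.png',im)
"
```

```text
t 8.73 tcp [ 0.537  -0.0091  0.1999] psi -0.0529 tilt [-0.0026 -0.0022] F [ 0.7 -1.1  0.1] open 0.0851
go [  70.6 -125.   -59.6] [-0.14 -0.14  1.72]
```

View pics/w9.png

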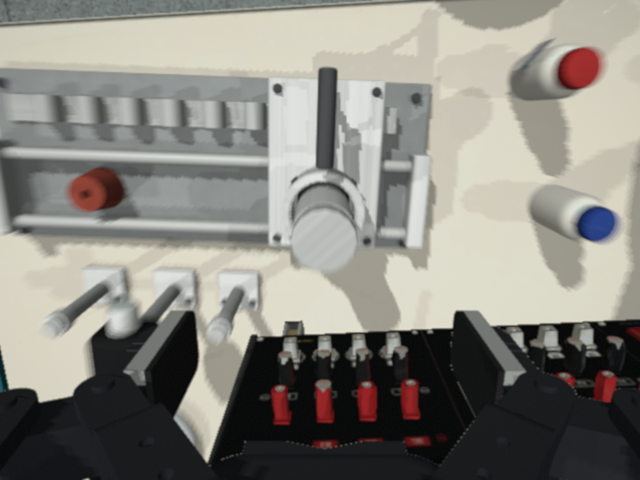

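The cup is home in the holder, lid at (324,238). The bung is at (97,189). Moving over the bung.

```bash
python3 -c "
from ov import *
go(.48,-.19,.20,-.083)
"
```

```text
go [  50.7 -183.     9.9] [-0.26  0.52  1.72]
```

{"name": "apply_moves", "arguments": {"commands": "85 12 -37 0 0 0 1.7;85 24 -74 0 0 0 1.7;85 36 -111 0 0 0 1.7;85 48 -148 5 0 0 1.7;85 50 -183 10 0 0 1.7"}}

```text
clock: 9.2
tcp_pos: [0.4794, -0.1918, 0.2003]
eef_rot: [0.042, 0.999, -0.003, 0.005]
ft_force: [-1.0, -0.3, 0.9]
opening: 0.0852
```

{"name": "apply_moves", "arguments": {"commands": "85 0 -6 0 0 0 0;85 0 -8 0 0 0 0;85 0 -8 0 0 0 0"}}

```text
clock: 9.45
tcp_pos: [0.4787, -0.1999, 0.2003]
eef_rot: [0.042, 0.999, -0.003, 0.005]
ft_force: [0.9, -0.0, -0.4]
opening: 0.0849
```

```bash
python3 -c "
from ov import *
s=st(); im=optics.camera('wrist'); cv2.imwrite('pics/w10.png',im); np.save('s10.npy',np.r_[s['tcp_pos'],s['eef_rot']])
st()
"
```

```text
t 9.45 tcp [ 0.4787 -0.1999  0.2003] psi -0.0849 tilt [ 0.0093 -0.0057] F [ 0.9 -0.  -0.4] open 0.0849
t 9.5 tcp [ 0.479  -0.1992  0.2005] psi -0.0836 tilt [ 0.0095 -0.0057] F [-0.7 -0.3 -0.8] open 0.0852
```

View pics/w10.png

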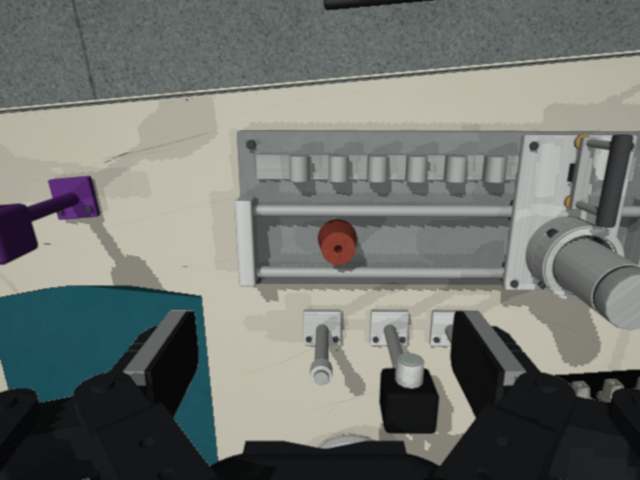

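```bash
python3 -c "
from ov import *
a=np.load('s10.npy'); s=dict(tcp_pos=a[:3],eef_rot=a[3:]); P=campose('wrist',s)
im=cv2.imread('pics/w10.png')
hsv=cv2.cvtColor(im,cv2.COLOR_BGR2HSV); m=((hsv[...,0]<12)&(hsv[...,1]>110)).astype(np.uint8); m[:200]=0;m[290:]=0
n,l,st_,c=cv2.connectedComponentsWithStats(m); i=1+np.argmax(st_[1:,4]); print(st_[i],c[i])
cv2.imwrite('pics/bung.png',cv2.resize(im[205:280,300:375],None,fx=7,fy=7,interpolation=cv2.INTER_CUBIC))
for uv in [(338,248),(339,247)]: print(onplane(P,uv,.042))
print('railend',onplane(P,(238,131),.012),onplane(P,(238,284),.03))
print('free',onplane(P,(205,296),0),onplane(P,(100,215),0))
"
```

```text
[ 319  220   37   45 1340] [337.21791045 241.53208955]
[ 0.51661243 -0.19305657  0.042     ]
[ 0.51582672 -0.19218217  0.042     ]
railend [ 0.41907608 -0.26708474  0.012     ] [ 0.54607884 -0.28175671  0.03      ]
free [ 0.56777535 -0.32236115  0.        ] [ 0.48166382 -0.4033108   0.        ]
```

View pics/bung.png

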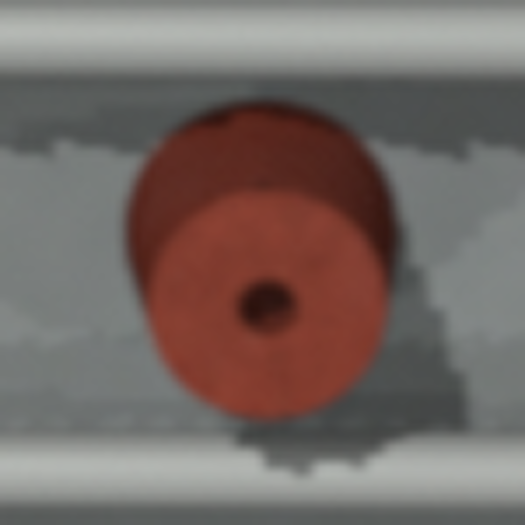

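```bash
python3 -c "
from ov import *
a=np.load('s10.npy'); s=dict(tcp_pos=a[:3],eef_rot=a[3:]); P=campose('wrist',s)
print('barrel top front',onplane(P,(409,358),.113),'box top',onplane(P,(382,376),.123),onplane(P,(437,376),.123))
print(onplane(P,(338.3,248.6),.042))
go(.517,-.1933,.10,-.083);go(.517,-.1933,.014,-.083)
"
```

```text
barrel top front [ 0.57750442 -0.15010431  0.113     ] box top [ 0.58345143 -0.17037291  0.123     ] [ 0.58649755 -0.13325353  0.123     ]
[ 0.51714526 -0.19285173  0.042     ]
go [-36.4   9.5 100.8] [-0.28  0.57 -0.03]
go [-35.5   9.9 186.8] [-0.28  0.57 -0.03]
```

{"name": "apply_moves", "arguments": {"commands": "85 -12 3 33 -0.28 0.5 0;85 -30 8 66 -0.28 0.5 0;85 -36 9.5 100 -0.28 0.5 0;85 -36 9.5 100 -0.28 0.5 0;85 -36 9.5 100 -0.28 0.5 0", "newtons": 30}}

```text
clock: 9.92
tcp_pos: [0.5158, -0.191, 0.0998]
eef_rot: [0.041, 0.999, 0.001, -0.001]
ft_force: [0.8, -0.2, 0.4]
opening: 0.085
```

```bash
python3 -c "
from ov import *
s=st(); P=campose('wrist',s); im=optics.camera('wrist'); cv2.imwrite('pics/w11.png',im)
hsv=cv2.cvtColor(im,cv2.COLOR_BGR2HSV); m=((hsv[...,0]<12)&(hsv[...,1]>110)).astype(np.uint8)
n,l,st_,c=cv2.connectedComponentsWithStats(m); i=1+np.argmax(st_[1:,4]); print(st_[i],c[i])
go(.517,-.193,.014,-.083)
"
```

```text
t 9.92 tcp [ 0.5158 -0.191   0.0998] psi -0.0812 tilt [-0.0019  0.002 ] F [ 0.8 -0.2  0.4] open 0.085
[ 294  206   53   63 2645] [320.22797732 236.0805293 ]
go [-0.3 -0.8 88. ] [0.01 0.06 0.07]
```

View pics/w11.png

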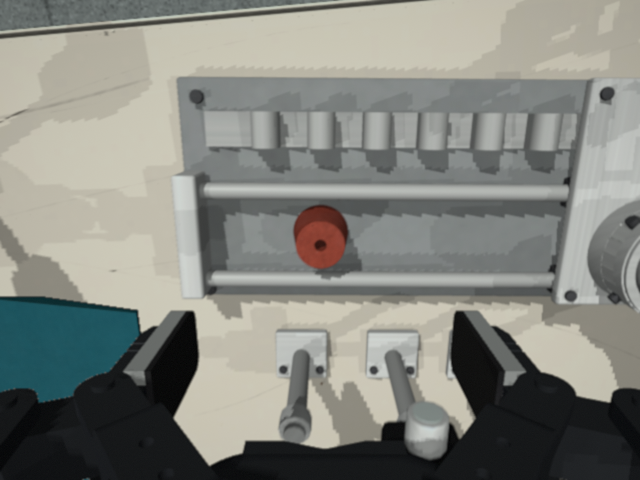

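{"name": "apply_moves", "arguments": {"commands": "85 0 -1 35 0 0 0;85 0 -1 65 0 0 0;85 0 -1 80 0 0 0;85 0 -1 86 0 0 0;85 0 -1 86 0 0 0"}}

```text
clock: 10.38
tcp_pos: [0.517, -0.1933, 0.0171]
eef_rot: [0.041, 0.999, -0.0, 0.001]
ft_force: [1.0, 0.2, 0.4]
opening: 0.0852
```

{"name": "apply_moves", "arguments": {"commands": "20 0 0 0 0 0 0;20 0 0 0 0 0 0;20 0 0 0 0 0 0;20 0 0 0 0 0 0;20 0 0 0 0 0 0"}}

```text
clock: 10.8
tcp_pos: [0.5174, -0.1935, 0.0179]
eef_rot: [0.041, 0.999, -0.001, 0.001]
ft_force: [0.3, -0.2, -0.4]
opening: 0.0247
```

{"name": "apply_moves", "arguments": {"commands": "20 0 0 0 0 0 0;20 0 0 0 0 0 0"}}

```text
clock: 10.97
tcp_pos: [0.5176, -0.1937, 0.0182]
eef_rot: [0.041, 0.999, -0.001, 0.001]
ft_force: [0.8, -0.0, 0.3]
opening: 0.02
```

```bash
python3 -c "
from ov import *
s=st(); P=campose('wrist',s); im=optics.camera('wrist'); cv2.imwrite('pics/w12.png',im)
"
```

```text
t 10.97 tcp [ 0.5176 -0.1937  0.0182] psi -0.0818 tilt [ 0.0029 -0.0013] F [ 0.8 -0.   0.3] open 0.02
```

View pics/w12.png

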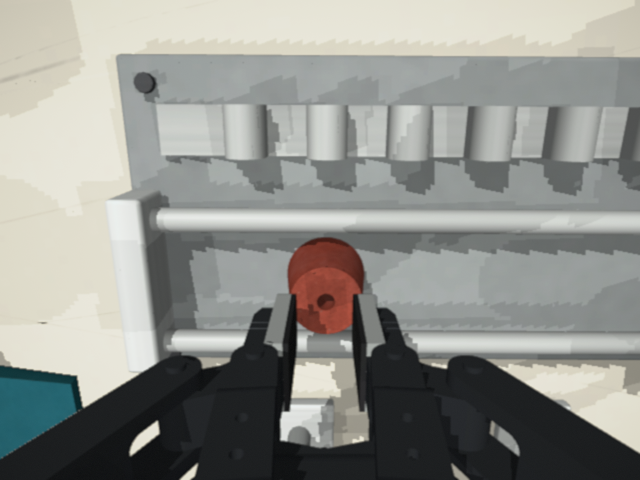

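{"name": "apply_moves", "arguments": {"commands": "5 0 0 0 0 0 0;5 0 0 0 0 0 0;5 0 0 0 0 0 0"}}

```text
clock: 11.27
tcp_pos: [0.5175, -0.1936, 0.018]
eef_rot: [0.041, 0.999, -0.001, 0.001]
ft_force: [0.1, 0.1, -0.1]
opening: 0.0053
```

{"name": "apply_moves", "arguments": {"commands": "5 0 0 -5 0 0 0;5 0 0 -15 0 0 0;5 0 0 -30 0 0 0;5 0 0 -50 0 0 0;5 0 0 -50 0 0 0"}}

```text
clock: 11.68
tcp_pos: [0.5194, -0.1949, 0.073]
eef_rot: [0.041, 0.999, -0.002, 0.004]
ft_force: [0.1, -0.4, 0.1]
opening: 0.0052
```

```bash
python3 -c "
from ov import *
s=st(); P=campose('wrist',s); im=optics.camera('wrist'); cv2.imwrite('pics/w13.png',im)
"
```

```text
t 11.68 tcp [ 0.5194 -0.1949  0.073 ] psi -0.0817 tilt [ 0.0075 -0.0044] F [ 0.1 -0.4  0.1] open 0.0052
```

View pics/w13.png

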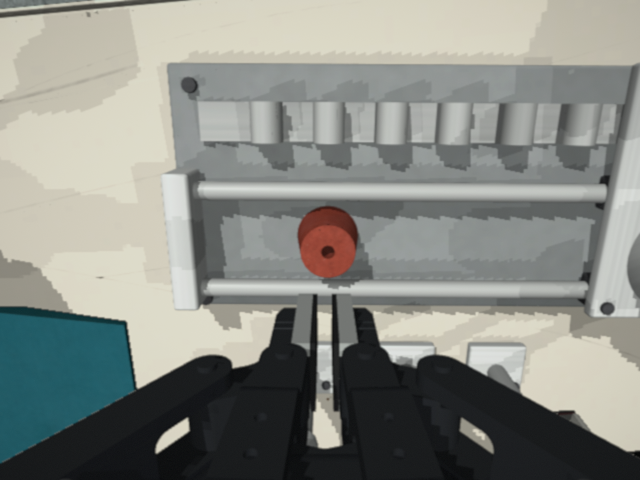

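The bung was missed: the fingers shut to 5 mm without force, so the real fingertips must sit higher than I assumed. I'll check the tips in the scene view.

```bash
python3 -c "
from ov import *
s=st(); im=optics.camera('scene'); cv2.imwrite('pics/scene14.png',im)
P=campose('scene'); Rm=R.from_quat(s['eef_rot'])
pts={'tcp':(0,0,0),'grasp':(0,0,-.0187),'-40':(0,0,-.04),'-73':(0,0,-.073)}
u0,v0=[int(x) for x in proj(P,s['tcp_pos'])]; print(u0,v0)
F=6; ox,oy=u0-60,v0-65
b=cv2.resize(im[oy:oy+95,ox:ox+120],None,fx=F,fy=F,interpolation=cv2.INTER_CUBIC)
for k,X in pts.items():
    q=proj(P,Rm.apply(X)+s['tcp_pos']); print(k,q.round(1)); cv2.circle(b,tuple(int(t) for t in (q+.5-[ox,oy])*F),4,(0,255,0),1)
cv2.imwrite('pics/scene14c.png',b)
W=campose('wrist',s)
for X in [(.011,0,0),(-.011,0,0),(.011,0,-.0187),(-.011,0,-.0187),(.011,0,-.04),(-.011,0,-.04)]: print(X,proj(W,Rm.apply(X)+s['tcp_pos']).round(0))
"
```

```text
t 11.73 tcp [ 0.519  -0.1946  0.0713] psi -0.0817 tilt [ 0.0066 -0.0038] F [-0.8  0.2 -0. ] open 0.0049
402 272
tcp [402.1 272.9]
grasp [402.3 265.4]
-40 [402.6 256.7]
-73 [403. 243.]
(0.011, 0, 0) [326. 256.]
(-0.011, 0, 0) [326. 303.]
(0.011, 0, -0.0187) [326. 272.]
(-0.011, 0, -0.0187) [326. 323.]
(0.011, 0, -0.04) [326. 294.]
(-0.011, 0, -0.04) [326. 351.]
```

View pics/scene14c.png

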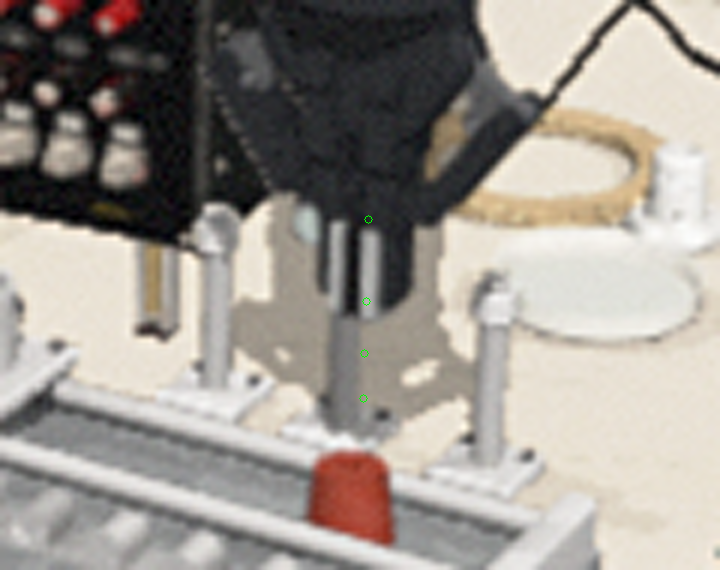

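```bash
python3 -c "
from ov import *
im=cv2.imread('pics/scene14.png'); P=campose('scene')
b=cv2.resize(im[205:280,300:380],None,fx=8,fy=8,interpolation=cv2.INTER_CUBIC)
for z,c in [(.127,(0,0,255)),(.138,(0,255,0))]:
    cv2.polylines(b,[np.int32((circ(P,(.5365,-.009,z),.02)+.5-[300,205])*8)],False,c,1)
cv2.polylines(b,[np.int32((circ(P,(.5365,-.009,.072),.03)+.5-[300,205])*8)],False,(255,0,0),1)
cv2.imwrite('pics/scene14d.png',b)
"
```

```text
(no output)
```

View pics/scene14d.png

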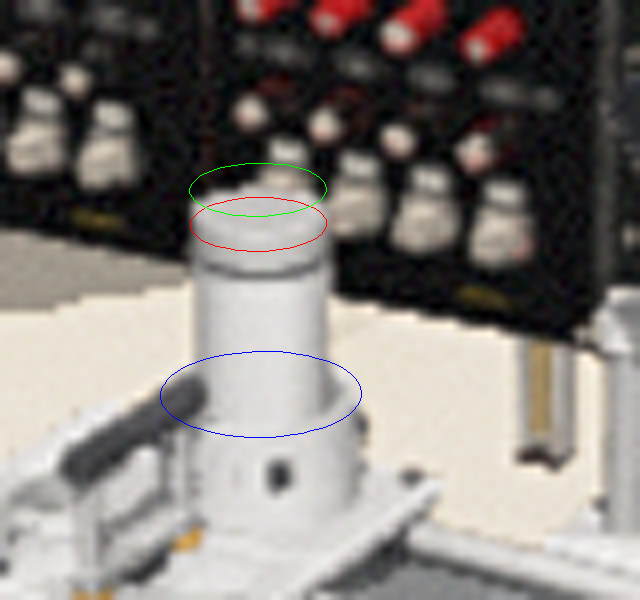

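Both the wrist and scene views put the visible fingertips about 38 mm short of the reported TCP, so the grasp point is about 57 mm behind it. I'm retrying the bung with that offset. The cup had been held by its lid rim only, so I'll re-check it by pressing later.

{"name": "apply_moves", "arguments": {"commands": "85 2 1 0 0 0.4 0;85 2 1 0 -0.2 0.4 0;85 2 1 0 -0.2 0.4 0;85 2 1 30 -0.2 0.4 0;85 2 1 60 -0.2 0.4 0"}}

```text
clock: 12.2
tcp_pos: [0.518, -0.194, 0.0103]
eef_rot: [0.041, 0.999, -0.0, 0.001]
ft_force: [0.8, 0.2, -1.7]
opening: 0.0654
```

```bash
python3 -c "
from ov import *
s=st(); im=optics.camera('wrist'); cv2.imwrite('pics/w15.png',im)
go(.517,-.193,-.02,-.083)
"
```

```text
t 12.2 tcp [ 0.518  -0.194   0.0103] psi -0.0817 tilt [ 0.0011 -0.0005] F [ 0.8  0.2 -1.7] open 0.0654
go [-3.6 -1.5 22.6] [ 0.26 -0.45  0.06]
```

View pics/w15.png

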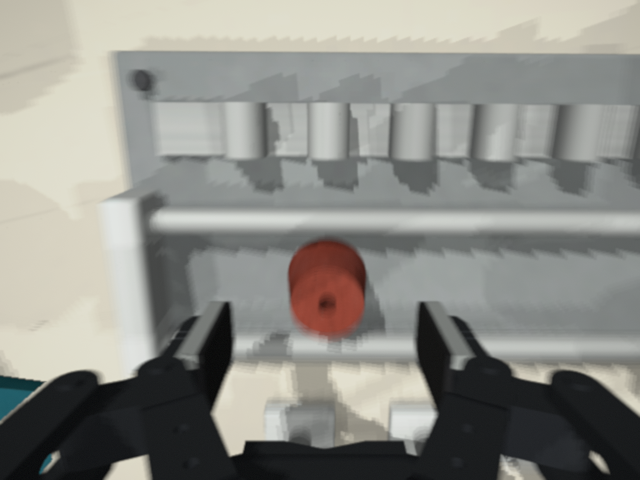

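{"name": "apply_moves", "arguments": {"commands": "70 -2 -1 6 0 0 0;70 -2 -1 12 0 0 0;70 -2 -1 18 0 0 0;70 -2 -1 20 0 0 0;70 -2 -1 20 0 0 0"}}

```text
clock: 12.67
tcp_pos: [0.5158, -0.1926, -0.017]
eef_rot: [0.041, 0.999, 0.002, -0.004]
ft_force: [0.2, -0.2, -0.5]
opening: 0.0697
```

```bash
python3 -c "
from ov import *
s=st(); im=optics.camera('wrist'); cv2.imwrite('pics/w16.png',im)
go(.517,-.193,-.02,-.083)
"
```

```text
t 12.67 tcp [ 0.5158 -0.1926 -0.017 ] psi -0.0819 tilt [-0.0068  0.0048] F [ 0.2 -0.2 -0.5] open 0.0697
go [-1.1 -0.3  3.3] [ 0.23 -0.39  0.07]
```

View pics/w16.png

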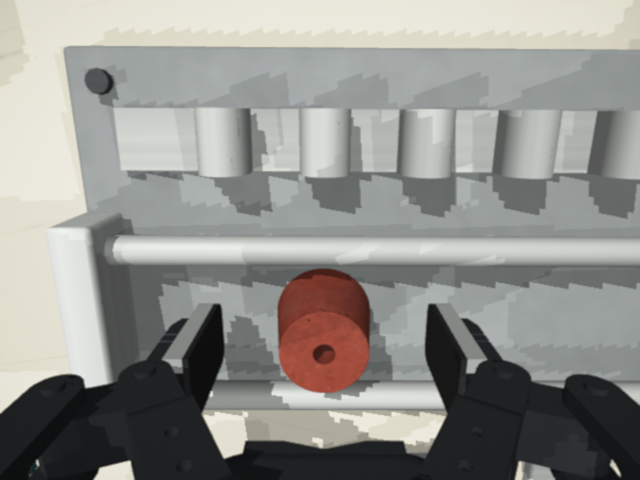

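{"name": "apply_moves", "arguments": {"commands": "70 -1 0 3 0.2 -0.4 0;10 -1 0 3 0.2 -0.4 0;10 -1 0 3 0.2 -0.4 0;10 -1 0 3 0.2 -0.4 0;10 -1 0 3 0.2 -0.4 0"}}

```text
clock: 13.13
tcp_pos: [0.5172, -0.1929, -0.0191]
eef_rot: [0.041, 0.999, 0.0, 0.0]
ft_force: [-1.1, 0.3, 3.2]
opening: 0.0317
```

{"name": "apply_moves", "arguments": {"commands": "10 0 0 0 0 0 0;10 0 0 0 0 0 0;10 0 0 0 0 0 0"}}

```text
clock: 13.38
tcp_pos: [0.5173, -0.1929, -0.0191]
eef_rot: [0.041, 0.999, 0.0, 0.0]
ft_force: [0.3, 0.6, 1.7]
opening: 0.0316
```

{"name": "apply_moves", "arguments": {"commands": "10 0 0 -6 0 0 0;10 0 0 -16 0 0 0;10 0 0 -36 0 0 0;10 0 0 -66 0 0 0;10 0 0 -90 0 0 0"}}

```text
clock: 13.8
tcp_pos: [0.5172, -0.1929, 0.0733]
eef_rot: [0.041, 0.999, -0.0, 0.001]
ft_force: [0.3, 0.2, -0.2]
opening: 0.0319
```

```bash
python3 -c "
from ov import *
s=st(); im=optics.camera('wrist'); cv2.imwrite('pics/w17.png',im)
go(.505,-.32,.08,-.083)
"
```

```text
t 13.8 tcp [ 0.5172 -0.1929  0.0733] psi -0.0819 tilt [ 0.0013 -0.0002] F [ 0.3  0.2 -0.2] open 0.0319
go [   4.4 -126.3   -0.9] [-0.2   0.42  0.07]
```

View pics/w17.png

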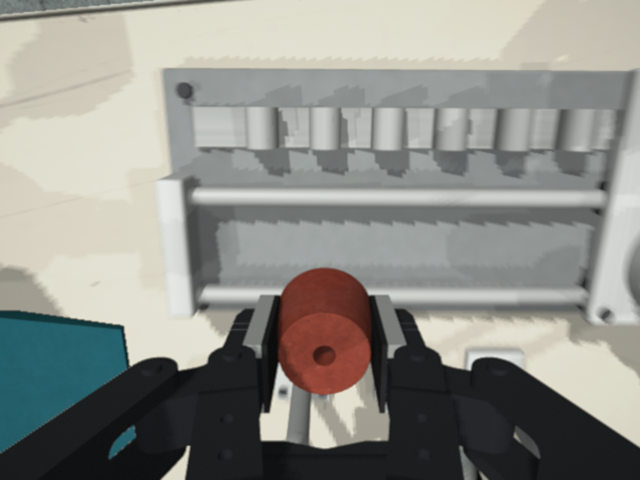

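The bung is held (opening 32 mm). It goes on the bench at about (0.485, -0.316), past the rail's end, between the rail and the purple look-alike.

```bash
python3 -c "
from ov import *
s=st()
go(.485,-.316,.05,-.083)
"
```

```text
t 13.85 tcp [ 0.5197 -0.1945  0.0787] psi -0.0817 tilt [ 0.007 -0.004] F [ 1.1 -0.5  4.6] open 0.0317
go [  24.8 -123.8   29. ] [-0.2   0.42  0.07]
```

{"name": "apply_moves", "arguments": {"commands": "10 8 -38 0 0 0.3 0;10 16 -76 0 -0.2 0.4 0;10 24 -112 5 -0.2 0.4 0;10 25 -124 20 -0.2 0.4 0;10 25 -124 29 -0.2 0.4 0"}}

```text
clock: 14.27
tcp_pos: [0.484, -0.3195, 0.05]
eef_rot: [0.043, 0.999, -0.001, 0.0]
ft_force: [-0.6, 0.6, -0.2]
opening: 0.0311
```

```bash
python3 -c "
from ov import *
s=st(); im=optics.camera('wrist'); cv2.imwrite('pics/w18.png',im)
go(.485,-.316,-.0311,-.083)
"
```

```text
t 14.27 tcp [ 0.484  -0.3195  0.05  ] psi -0.0854 tilt [ 0.0009 -0.0014] F [-0.6  0.6 -0.2] open 0.0311
go [-1.6  0.6 78.8] [ 0.1  -0.09 -0.07]
```

View pics/w18.png

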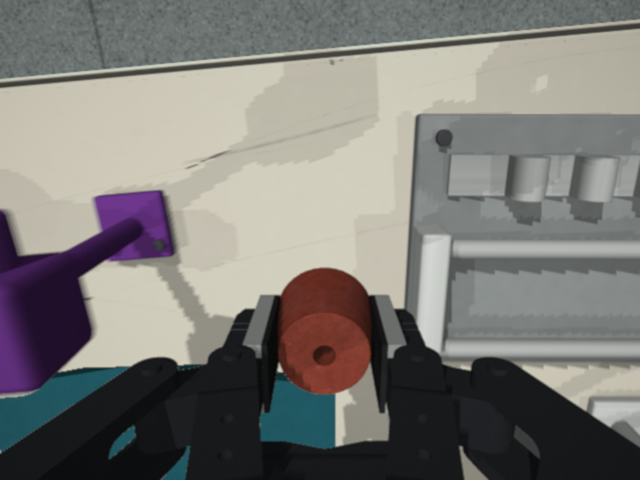

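{"name": "apply_moves", "arguments": {"commands": "10 -1 0 25 0 0 0;10 -1 0 50 0 0 0;10 -1 0 70 0 0 0;10 -1 0 77 0 0 0;10 -1 0 79 0 0 0"}}

```text
clock: 14.73
tcp_pos: [0.4842, -0.3147, -0.0313]
eef_rot: [0.041, 0.999, 0.002, -0.001]
ft_force: [-0.8, 1.3, 4.2]
opening: 0.0317
```

```bash
python3 -c "
from ov import *
s=st(); go(.485,-.318,-.0311,-.083)
"
```

```text
t 14.73 tcp [ 0.4842 -0.3147 -0.0313] psi -0.0829 tilt [-0.0027  0.0037] F [-0.8  1.3  4.2] open 0.0317
go [-1.1 -3.2 -0.2] [ 0.2  -0.17  0.01]
```

Contact at the expected height. Releasing to 55 mm, then lifting.

{"name": "apply_moves", "arguments": {"commands": "10 0 0 0 0 0 0;52 0 0 0 0 0 0;52 0 0 0 0 0 0;52 0 0 0 0 0 0;52 0 0 0 0 0 0"}}

```text
clock: 15.15
tcp_pos: [0.4845, -0.3148, -0.0308]
eef_rot: [0.041, 0.999, 0.002, -0.001]
ft_force: [0.2, -0.3, -0.7]
opening: 0.0524
```

{"name": "apply_moves", "arguments": {"commands": "52 0 0 -20 0 0 0;52 0 0 -55 0 0 0;52 0 0 -95 0 0 0;52 0 0 -135 0 0 0;52 0 0 -170 0 0 0"}}

```text
clock: 15.57
tcp_pos: [0.4849, -0.3154, 0.1421]
eef_rot: [0.041, 0.999, 0.001, -0.001]
ft_force: [1.3, -1.8, 0.8]
opening: 0.052
```

```bash
python3 -c "
from ov import *
s=st(); im=optics.camera('wrist'); cv2.imwrite('pics/w19.png',im)
go(.536,-.009,.16,-.083); go(.47,-.02,.15,-.083)
"
```

```text
t 15.57 tcp [ 0.4849 -0.3154  0.1421] psi -0.0828 tilt [-0.0012  0.0021] F [ 1.3 -1.8  0.8] open 0.052
go [-23.2 311.6 -11.4] [-0.23  0.32  0.01]
go [ 41.7 295.3  -1.7] [-0.23  0.32  0.01]
```

View pics/w19.png

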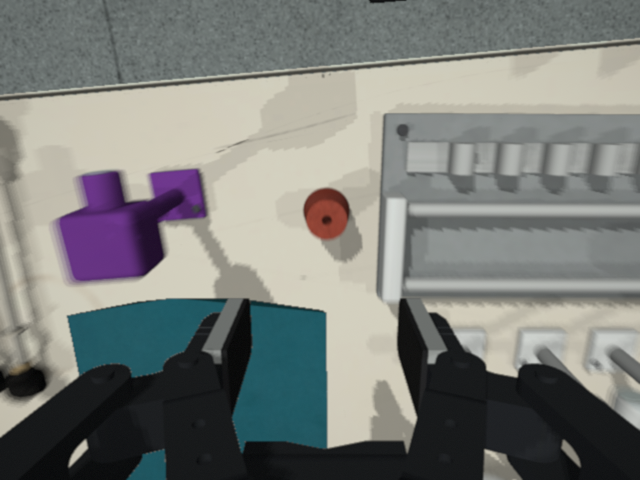

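The bung stands on the bench at (326,215). Now back to the cup to check with a full-depth grip and another push and twist.

{"name": "apply_moves", "arguments": {"commands": "70 0 41 -20 0 0 0;70 0 82 -30 0 0 0;85 -5 123 -30 -0.2 0.3 0;85 -10 164 -30 -0.2 0.3 0;85 -15 205 -30 -0.2 0.3 0", "newtons": 60}}

```text
clock: 16.03
tcp_pos: [0.5179, -0.1191, 0.1796]
eef_rot: [0.042, 0.999, -0.001, 0.001]
ft_force: [1.1, -0.5, 0.1]
opening: 0.0851
```

```bash
python3 -c "
from ov import *
s=st(); go(.536,-.009,.16,-.083)
"
```

```text
t 16.03 tcp [ 0.5179 -0.1191  0.1796] psi -0.0837 tilt [ 0.0015 -0.0011] F [ 1.1 -0.5  0.1] open 0.0851
go [ -8.8 111.3  19.5] [-0.06  0.09 -0.04]
```

{"name": "apply_moves", "arguments": {"commands": "85 -3 40 5 0 0 0;85 -6 80 10 0 0 0;85 -9 109 15 0 0 0;85 -9 110 19 0 0 0;85 -9 110 19 0 0 0"}}

```text
clock: 16.45
tcp_pos: [0.5357, -0.0087, 0.1595]
eef_rot: [0.04, 0.999, -0.0, 0.0]
ft_force: [0.3, -0.1, -0.2]
opening: 0.0847
```

```bash
python3 -c "
from ov import *
s=st(); P=campose('wrist',s); im=optics.camera('wrist'); cv2.imwrite('pics/w20.png',im); go(.536,-.009,.054,-.083)
"
```

```text
t 16.45 tcp [ 0.5357 -0.0087  0.1595] psi -0.0806 tilt [ 0.0004 -0.0009] F [ 0.3 -0.1 -0.2] open 0.0847
go [ -0.    1.1 106. ] [-0.07  0.05  0.04]
```

View pics/w20.png

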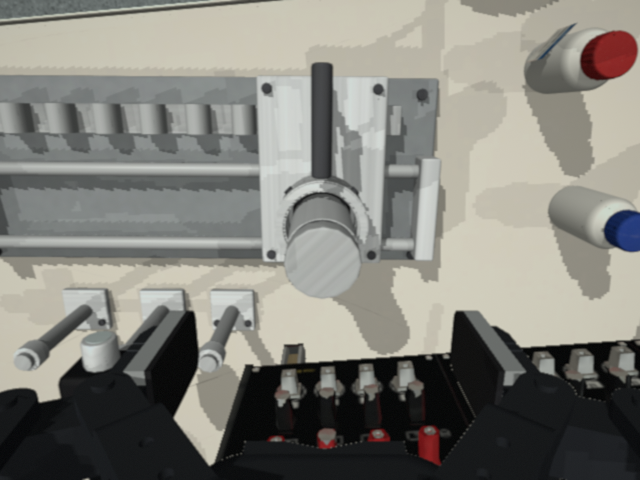

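{"name": "apply_moves", "arguments": {"commands": "85 0 0 30 0 0 0;85 0 0 60 0 0 0;85 0 0 90 0 0 0;85 0 0 102 0 0 0;85 0 0 105 0 0 0"}}

```text
clock: 16.92
tcp_pos: [0.5341, -0.0108, 0.0526]
eef_rot: [0.042, 0.999, -0.0, -0.002]
ft_force: [-0.6, -0.5, -0.4]
opening: 0.0852
```

{"name": "apply_moves", "arguments": {"commands": "25 0 0 0 0 0 0;25 0 0 0 0 0 0;25 0 0 0 0 0 0;25 0 0 0 0 0 0;25 0 0 0 0 0 0"}}

```text
clock: 17.33
tcp_pos: [0.5349, -0.011, 0.0536]
eef_rot: [0.042, 0.999, -0.0, -0.001]
ft_force: [1.0, -0.3, -1.4]
opening: 0.0383
```

{"name": "apply_moves", "arguments": {"commands": "25 0 0 0 0 0 0;25 0 0 0 0 0 0;25 0 0 0 0 0 0"}}

```text
clock: 17.58
tcp_pos: [0.5348, -0.0109, 0.0535]
eef_rot: [0.042, 0.999, -0.0, -0.001]
ft_force: [1.0, -0.6, -4.6]
opening: 0.0387
```

```bash
python3 -c "
from ov import *
s=st(); P=campose('wrist',s); im=optics.camera('wrist'); cv2.imwrite('pics/w21.png',im); go(.536,-.009,.054,-.083)
"
```

```text
t 17.58 tcp [ 0.5348 -0.0109  0.0535] psi -0.0839 tilt [-0.0017 -0.0006] F [ 1.  -0.6 -4.6] open 0.0387
go [-1.   2.  -0.5] [-0.04 -0.09 -0.05]
```

View pics/w21.png

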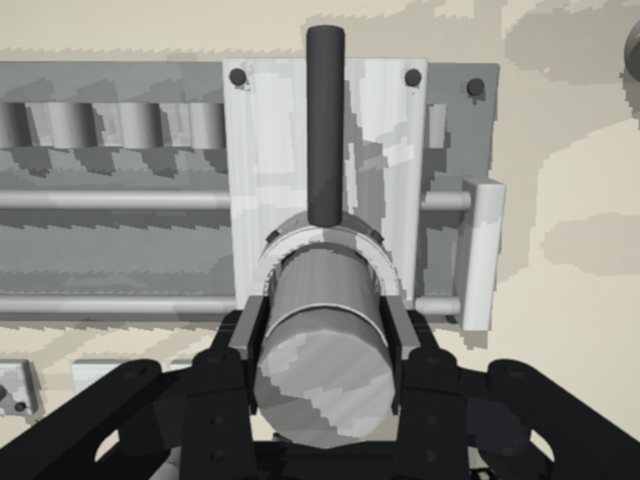

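A proper grip this time (38.7 mm). Pushing and twisting again.

{"name": "apply_moves", "arguments": {"commands": "25 0 0 2 0 0 7;25 0 0 4 0 0 14;25 0 0 5 0 0 7;25 0 0 6 0 0 0;25 0 0 6 0 0 -7"}}

```text
clock: 18.05
tcp_pos: [0.5368, -0.0121, 0.0526]
eef_rot: [-0.022, 1.0, -0.002, 0.002]
ft_force: [-11.4, -1.1, 32.3]
opening: 0.0389
```

{"name": "apply_moves", "arguments": {"commands": "25 0 0 3 0 0 -7;25 0 0 5 0 0 -10;25 0 0 5 0 0 -3;25 0 0 5 0 0 4;25 0 0 5 0 0 7"}}

```text
clock: 18.47
tcp_pos: [0.5373, -0.0123, 0.0526]
eef_rot: [0.042, 0.999, -0.002, 0.003]
ft_force: [-19.3, 2.4, 37.0]
opening: 0.0389
```

```bash
python3 -c "
from ov import *
s=st(); go(.5345,-.0105,.0535,-.083)
"
```

```text
t 18.47 tcp [ 0.5373 -0.0123  0.0526] psi -0.0847 tilt [ 0.0051 -0.0051] F [-19.3   2.4  37. ] open 0.0389
go [ 2.9  1.6 -0.9] [-0.27  0.31 -0.1 ]
```

It stays put under 37 N with twist, so the cup is home. Relaxing, releasing, and moving to the bar.

{"name": "apply_moves", "arguments": {"commands": "25 3 1.5 -1 -0.2 0.3 0;25 3 1.5 -1 -0.2 0.3 0;85 3 1.5 -1 -0.2 0.3 0;85 3 1.5 -1 -0.2 0.3 0;85 3 1.5 -1 -0.2 0.3 0"}}

```text
clock: 18.88
tcp_pos: [0.5345, -0.0105, 0.0533]
eef_rot: [0.042, 0.999, -0.001, 0.0]
ft_force: [0.6, 0.4, 0.7]
opening: 0.0736
```

{"name": "apply_moves", "arguments": {"commands": "85 0 0 0 0 0 0;85 0 0 -5 0 0 0;85 0 0 -35 0 0 0;85 0 0 -75 0 0 0;85 0 0 -110 0 0 0"}}

```text
clock: 19.3
tcp_pos: [0.5339, -0.0103, 0.1649]
eef_rot: [0.042, 0.999, -0.0, -0.0]
ft_force: [0.8, -0.4, 1.0]
opening: 0.0848
```

```bash
python3 -c "
from ov import *
s=st(); P=campose('wrist',s); im=optics.camera('wrist'); cv2.imwrite('pics/w22.png',im)
np.save('s22.npy',np.r_[s['tcp_pos'],s['eef_rot']])
X=np.array([.5355,-.0088])-.065*np.array([np.cos(.083),-np.sin(.083)]); print('bar pred',X)
"
```

```text
t 19.3 tcp [ 0.5339 -0.0103  0.1649] psi -0.084 tilt [-0.0004 -0.0008] F [ 0.8 -0.4  1. ] open 0.0848
bar pred [ 0.47072376 -0.00341119]
```

View pics/w22.png

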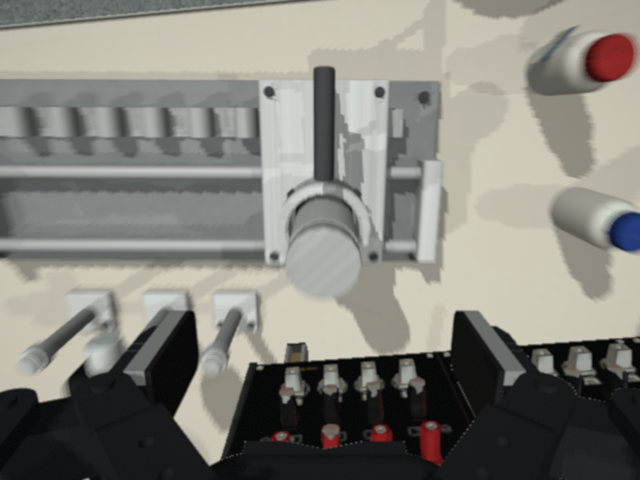

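```bash
python3 -c "
from ov import *
a=np.load('s22.npy'); s=dict(tcp_pos=a[:3],eef_rot=a[3:]); P=campose('wrist',s)
im=cv2.imread('pics/w22.png'); g=cv2.cvtColor(im,cv2.COLOR_BGR2GRAY); m=(g<75).astype(np.uint8); m[:60]=0;m[200:]=0;m[:,:300]=0;m[:,350:]=0
n,l,q,c=cv2.connectedComponentsWithStats(m); i=1+np.argmax(q[1:,4]); print(q[i],c[i])
x,y,w,h=q[i][:4]
for v in (y,y+h/2,y+h): print(onplane(P,(c[i][0],v),.09))
print('lid',onplane(P,(323.5,260),.127))
go(.4707,-.0034,.13,-.083); go(.4707,-.0034,.03,-.083)
"
```

```text
[ 314   68   21  114 2170] [324.11474654 123.42857143]
[ 0.44057779 -0.00313664  0.09      ]
[ 0.47045998 -0.00563869  0.09      ]
[ 0.50256783 -0.0083271   0.09      ]
lid [ 0.53773831 -0.0116118   0.127     ]
go [67.2  2.2 42.3] [-0.15  0.54 -0.06]
go [ 68.2   2.5 142.2] [-0.15  0.54 -0.06]
```

{"name": "apply_moves", "arguments": {"commands": "60 34 0 0 0 0.4 0;60 66 0 10 0 0.4 0;60 67 0.5 40 -0.1 0.4 0;60 67 0.5 60 -0.1 0.4 0;60 67 0.5 60 -0.1 0.4 0"}}

```text
clock: 19.77
tcp_pos: [0.4687, -0.0046, 0.1088]
eef_rot: [0.042, 0.999, 0.0, -0.001]
ft_force: [-0.8, 1.0, -0.7]
opening: 0.0596
```

```bash
python3 -c "
from ov import *
s=st(); im=optics.camera('wrist'); cv2.imwrite('pics/w23.png',im)
go(.4705,-.005,.03,-.083)
"
```

```text
t 19.77 tcp [ 0.4687 -0.0046  0.1088] psi -0.084 tilt [-0.002   0.0003] F [-0.8  1.  -0.7] open 0.0596
go [-0.9 -0.1 81. ] [-0.01 -0.02 -0.06]
```

View pics/w23.png

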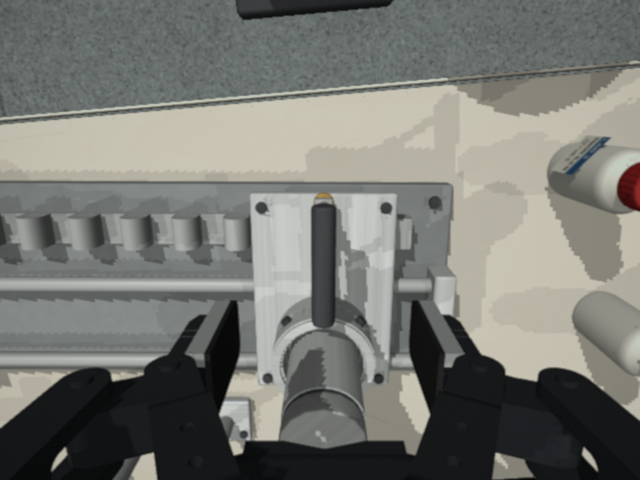

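{"name": "apply_moves", "arguments": {"commands": "60 -1 0 25 0 0 0;60 -1 0 50 0 0 0;60 -1 0 68 0 0 0;60 -1 0 75 0 0 0;60 -1 0 75 0 0 0"}}

```text
clock: 20.23
tcp_pos: [0.4702, -0.0048, 0.0357]
eef_rot: [0.042, 0.999, 0.0, -0.001]
ft_force: [-0.2, -0.5, 0.2]
opening: 0.0595
```

{"name": "apply_moves", "arguments": {"commands": "3 0 0 0 0 0 0;3 0 0 0 0 0 0;3 0 0 0 0 0 0;3 0 0 0 0 0 0;3 0 0 0 0 0 0"}}

```text
clock: 20.65
tcp_pos: [0.471, -0.005, 0.037]
eef_rot: [0.042, 0.999, -0.0, -0.0]
ft_force: [-1.0, -1.2, 6.2]
opening: 0.01
```

{"name": "apply_moves", "arguments": {"commands": "3 0 0 0 0 0 0;3 0 0 0 0 0 0"}}

```text
clock: 20.82
tcp_pos: [0.4711, -0.005, 0.0371]
eef_rot: [0.042, 0.999, -0.0, -0.0]
ft_force: [-0.5, 0.6, 0.3]
opening: 0.0101
```

```bash
python3 -c "
from ov import *
s=st(); im=optics.camera('wrist'); cv2.imwrite('pics/w24.png',im)
im=optics.camera('scene'); cv2.imwrite('pics/scene24.png',cv2.resize(im[190:330,260:460],None,fx=4,fy=4,interpolation=cv2.INTER_CUBIC))
"
```

```text
t 20.82 tcp [ 0.4711 -0.005   0.0371] psi -0.084 tilt [-0.0002 -0.0002] F [-0.5  0.6  0.3] open 0.0101
```

View pics/w24.png

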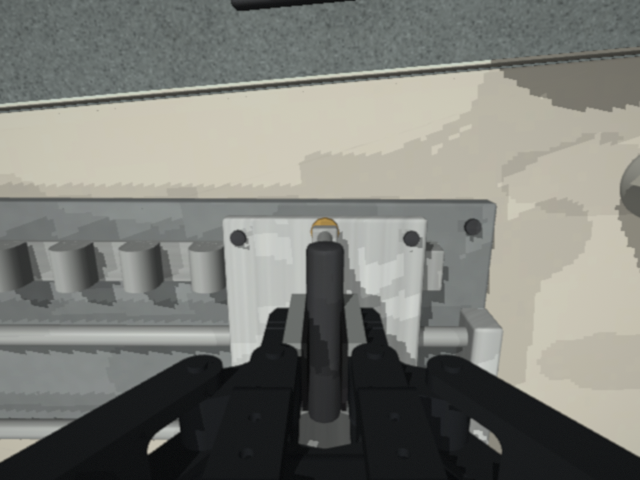

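View pics/scene24.png

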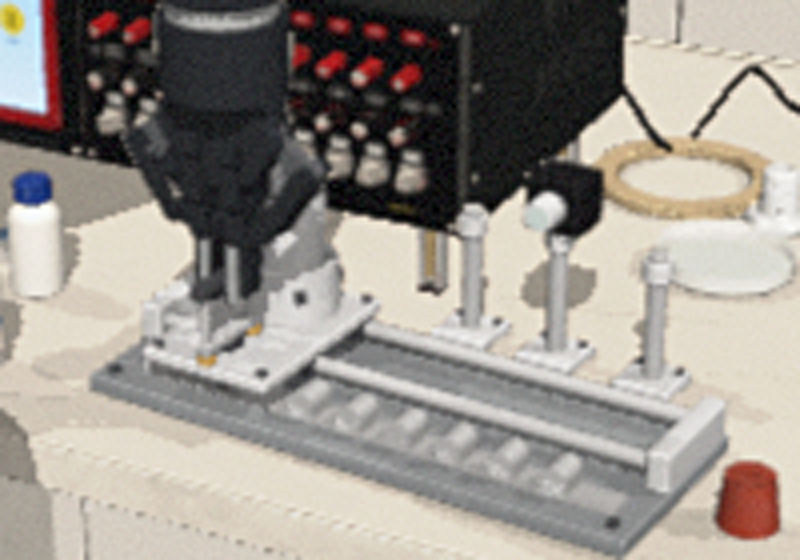

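The bar is pinched (opening 10 mm). Lifting about 19 mm.

{"name": "apply_moves", "arguments": {"commands": "3 0 0 -6 0 0 0;3 0 0 -12 0 0 0;3 0 0 -17 0 0 0;3 0 0 -19.5 0 0 0;3 0 0 -19.5 0 0 0"}}

```text
clock: 21.33
tcp_pos: [0.4711, -0.005, 0.0569]
eef_rot: [0.042, 0.999, -0.0, -0.0]
ft_force: [3.4, -0.9, -9.4]
opening: 0.0098
```

```bash
python3 -c "
from ov import *
s=st(); 
"
```

```text
t 21.33 tcp [ 0.4711 -0.005   0.0569] psi -0.084 tilt [-0.0002 -0.0003] F [ 3.4 -0.9 -9.4] open 0.0098
```

{"name": "apply_moves", "arguments": {"commands": "3 0 -8 0 0 0 0;3 0 -20 0 0 0 0;3 0 -34 0 0 0 0;3 0 -48 0 0 0 0;3 0 -60 0 0 0 0"}}

```text
clock: 21.75
tcp_pos: [0.4657, -0.065, 0.0564]
eef_rot: [0.042, 0.999, 0.0, -0.0]
ft_force: [4.4, 2.1, -9.1]
opening: 0.0096
```

```bash
python3 -c "
from ov import *
s=st(); d=np.array([.4711-.136*np.sin(.0835),-.005-.136*np.cos(.0835)]); print(d); go(d[0],d[1],.0569,-.084)
"
```

```text
t 21.75 tcp [ 0.4657 -0.065   0.0564] psi -0.0836 tilt [-0.0006  0.0009] F [ 4.4  2.1 -9.1] open 0.0096
[ 0.45975719 -0.14052616]
go [ -0.4 -75.8  -0.6] [ 0.05 -0.04  0.02]
```

{"name": "apply_moves", "arguments": {"commands": "3 0 -15 -0.5 0 0 0;3 0 -32 -0.5 0 0 0;3 0 -50 -0.5 0 0 0;3 0 -66 -0.5 0 0 0;3 0 -75 -0.5 0 0 0"}}

```text
clock: 22.17
tcp_pos: [0.459, -0.1407, 0.0564]
eef_rot: [0.042, 0.999, 0.001, -0.001]
ft_force: [3.8, 1.5, -8.6]
opening: 0.0097
```

{"name": "apply_moves", "arguments": {"commands": "3 0 0 -0.4 0 0 0;3 0 0 -0.4 0 0 0"}}

```text
clock: 22.33
tcp_pos: [0.459, -0.141, 0.0566]
eef_rot: [0.043, 0.999, 0.001, -0.001]
ft_force: [3.1, -2.2, -8.3]
opening: 0.0099
```

```bash
python3 -c "
from ov import *
s=st(); d=np.array([.4711-.136*np.sin(.0835),-.005-.136*np.cos(.0835)]); go(d[0],d[1],.0569,-.084)
im=optics.camera('wrist'); cv2.imwrite('pics/w25.png',im)
im=optics.camera('scene'); cv2.imwrite('pics/scene25.png',cv2.resize(im[190:330,260:460],None,fx=4,fy=4,interpolation=cv2.INTER_CUBIC))
im=optics.camera('top'); cv2.imwrite('pics/top25.png',cv2.resize(im[195:305,290:430],None,fx=5,fy=5,interpolation=cv2.INTER_CUBIC))
"
```

```text
t 22.33 tcp [ 0.459  -0.141   0.0566] psi -0.0854 tilt [-0.0011  0.0016] F [ 3.1 -2.2 -8.3] open 0.0099
go [-0.7  0.5 -0.3] [ 0.09 -0.07 -0.08]
```

View pics/w25.png

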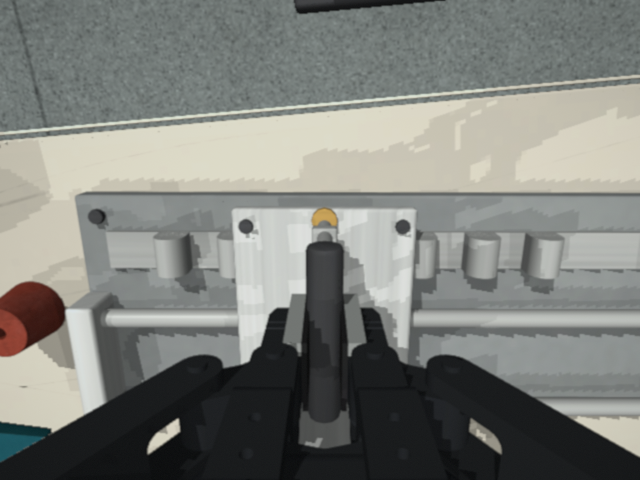

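View pics/scene25.png

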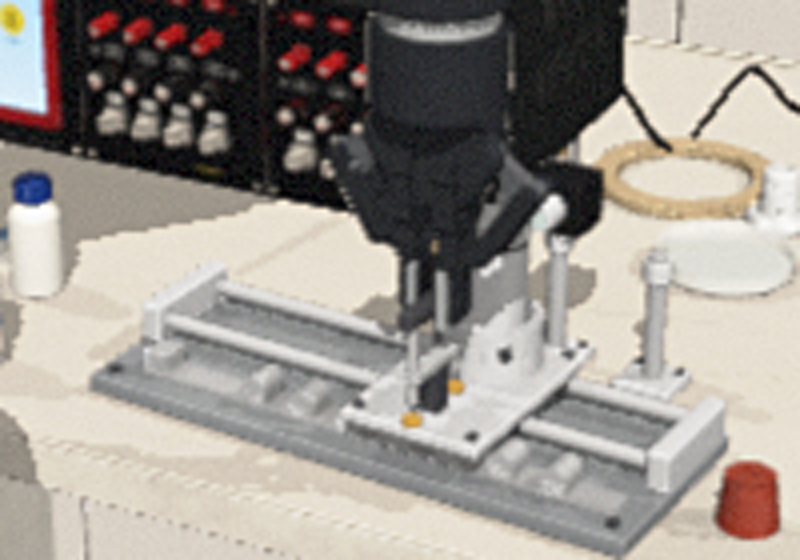

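View pics/top25.png

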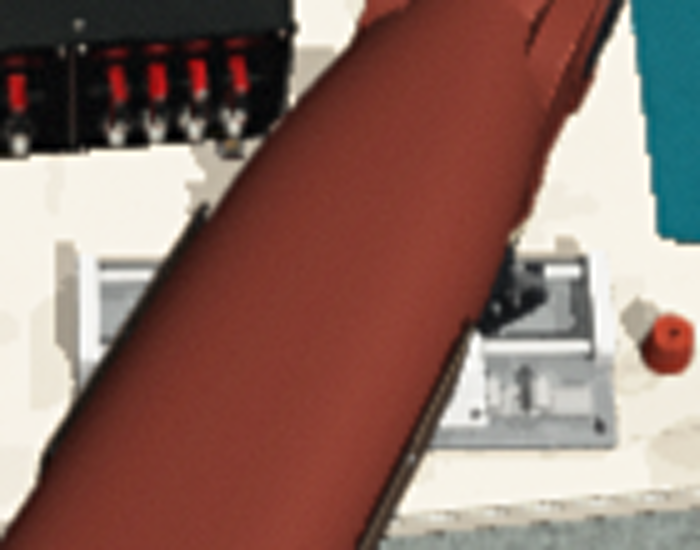

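From the rack teeth in view (297 is about 0.174, 358 about 0.142, bar at u=324), the carriage is at about 0.159. The head stands abreast. Letting the bar drop.

{"name": "apply_moves", "arguments": {"commands": "3 0 1 0 0 0 0;3 0 1 0 0 0 0;60 0 1 0 0 0 0;60 0 1 0 0 0 0;60 0 1 0 0 0 0"}}

```text
clock: 22.9
tcp_pos: [0.4594, -0.1391, 0.0575]
eef_rot: [0.042, 0.999, 0.001, -0.0]
ft_force: [0.2, 0.1, -0.1]
opening: 0.0452
```

{"name": "apply_moves", "arguments": {"commands": "60 0 0 0 0 0 0;60 0 0 -2 0 0 0;60 0 0 -30 0 0 0;60 0 0 -70 0 0 0;60 0 0 -110 0 0 0"}}

```text
clock: 23.32
tcp_pos: [0.4585, -0.1387, 0.1684]
eef_rot: [0.042, 0.999, 0.001, -0.001]
ft_force: [1.0, -0.4, -0.1]
opening: 0.0597
```

```bash
python3 -c "
from ov import *
s=st(); im=optics.camera('wrist'); cv2.imwrite('pics/w26.png',im); np.save('s26.npy',np.r_[s['tcp_pos'],s['eef_rot']])
im=optics.camera('scene'); cv2.imwrite('pics/scene26.png',cv2.resize(im[190:330,260:460],None,fx=4,fy=4,interpolation=cv2.INTER_CUBIC))
"
```

```text
t 23.32 tcp [ 0.4585 -0.1387  0.1684] psi -0.0835 tilt [-0.0022  0.0022] F [ 1.  -0.4 -0.1] open 0.0597
```

View pics/w26.png

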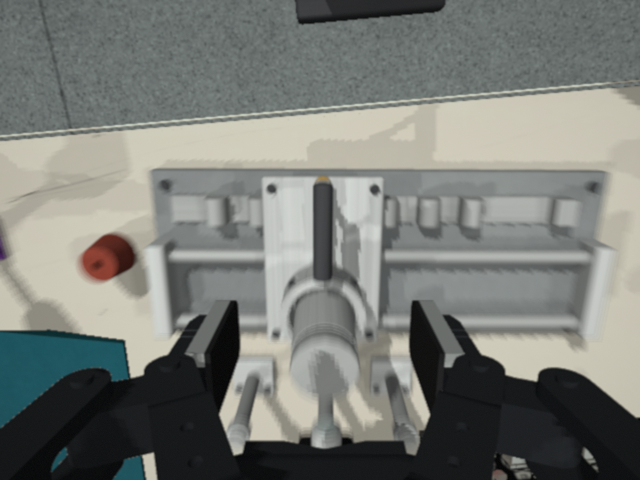

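View pics/scene26.png

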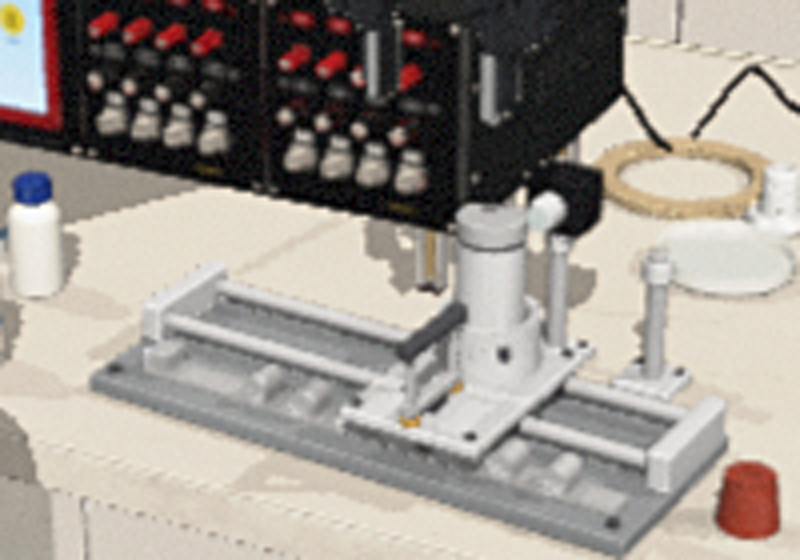

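The cup lid (323,370), the lens barrel (325,430) and the bar all lie on one column, so the cup is abreast of the lens. Next: check that the bar is down, and that the bystanders have not moved.

```bash
python3 -c "
from ov import *
P=campose('scene'); im=optics.camera('scene'); cv2.imwrite('pics/scene27.png',im)
ux=np.array([np.cos(.083),-np.sin(.083)]); uy=np.array([np.sin(.083),np.cos(.083)])
c=np.array([.4711,-.005])-uy*.136
b=cv2.resize(im[230:310,340:420],None,fx=7,fy=7,interpolation=cv2.INTER_CUBIC)
for z,col in [(.086,(0,0,255)),(.102,(0,255,0))]:
    p=[proj(P,np.r_[c+ux*t,z]) for t in (-.031,.031)]
    q=[tuple(int(x) for x in (k+.5-[340,230])*7) for k in p]; cv2.line(b,q[0],q[1],col,1)
cv2.imwrite('pics/bar27.png',b)
t=optics.camera('top'); cv2.imwrite('pics/top27.png',cv2.resize(t[200:305,165:425],None,fx=3,fy=3,interpolation=cv2.INTER_CUBIC))
st()
"
```

```text
t 23.52 tcp [ 0.4603 -0.1399  0.1691] psi -0.0836 tilt [ 0.0019 -0.0004] F [-0.4  0.  -0.4] open 0.06
```

View pics/bar27.png

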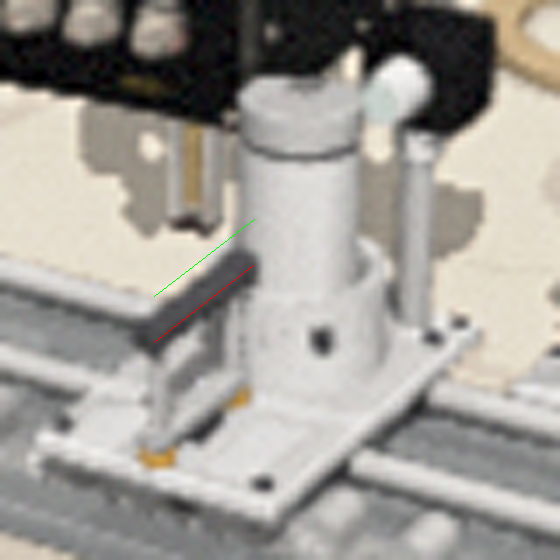

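View pics/top27.png

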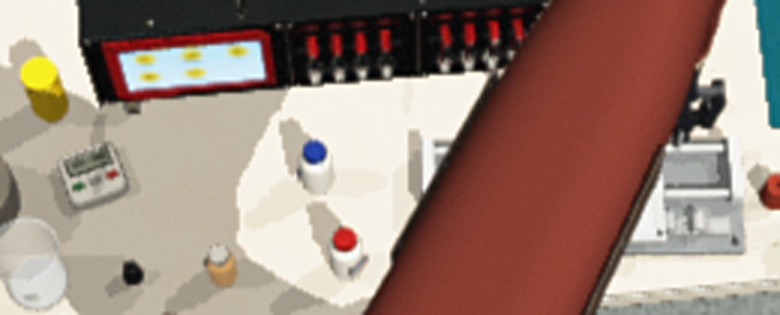

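```bash
python3 -c "
from ov import *
P=campose('scene')
ux=np.array([np.cos(.083),-np.sin(.083)])
uy=np.array([np.sin(.083),np.cos(.083)])
outs=[]
for f,c in [('pics/scene14.png',np.array([.4711,-.005])),('pics/scene27.png',np.array([.4711,-.005])-uy*.1355)]:
    im=cv2.imread(f); o=(proj(P,np.r_[c,.086])-25).astype(int)
    b=cv2.resize(im[o[1]:o[1]+50,o[0]:o[0]+50],None,fx=8,fy=8,interpolation=cv2.INTER_CUBIC)
    q=[tuple(int(x) for x in (proj(P,np.r_[c+ux*t,.086])+.5-o)*8) for t in (-.031,.031)]; cv2.line(b,q[0],q[1],(0,0,255),1); outs.append(b)
cv2.imwrite('pics/barcmp.png',np.hstack(outs))
"
```

```text
(no output)
```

View pics/barcmp.png

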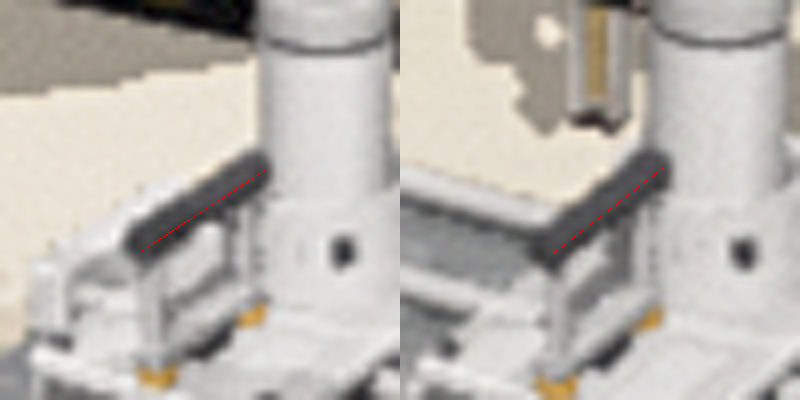

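The bar sits the same against the prediction as when it was parked and locked, so it is down. The bottles and small bung are unmoved, and the robot is clear. Handing in.

```bash
python3 -c "
from cell import workorder
print(workorder.sign_off())"
```

```text
the job is handed in; nothing more can be done
None
```

The job was handed in at about 23.5 s of the 72 s. The cup is home in the holder, the rail bung stands on the bench, and the carriage is locked in the 0.158 notch in front of the reader. I saw no failures in the final checks, and sign-off gave no verdict.

**What I did, in order:**
- I put the cup in the holder and worked it down with a to-and-fro twist.
- I stood the red bung on the bench about 45 mm past the rail's -y end.
- I lifted the release bar about 20 mm, slid the carriage about 136 mm and let the bar drop. The gripper then moved clear.

**Last checks:**
- **Cup:** it stopped at the predicted height. Gripped again at proper depth, it went down less than 1 mm under 37 N with twist.
- **Carriage:** two image estimates put it at about 0.159 to 0.161. The cup and lens barrel lie on the same image column.
- **Bar:** in the scene view it sits the same relative to the carriage as it did when parked and locked.
- **Bystanders:** the bottles, small bung and yellow look-alike appear unmoved in the top view. The purple look-alike was not touched.

**What disagreed:**
- **Fingertip position:** the visible fingertips end about 38 mm short of the reported TCP, unlike the description. My first cup grip therefore held only the lid's rim, and my first close on the bung shut on air. I allowed for this offset from then on.
- **Wrist camera scale:** wrist-camera measurements came out about 2 to 5 % small, so I averaged two views to locate the holder.

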